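Press a tee nut home with locking pliers

TASK

One tee nut in the rail held in the drill-press vise still stands proud. Take the C-clamp locking pliers from the tool block, set them over the rail so that their pads bear on that nut and on the back of the rail, squeeze the handles over centre until the nut is fully home and the pliers stay locked on by themselves when you let go; then press the release lever towards its handle to free them, lift them off and stand them back in the slot of the tool block, open and released. Leave everything else on the bench where it is.

Things in the scene. Friction and masses are not known exactly. Their poses are not given: they have to be found in the camera images.
- vise: Blue drill-press vise, fixed, screw and T-bar on its -x side, jaws 100 mm wide (y -50 to +50 mm) up to z = 64 mm. It holds a wood rail on edge. Origin on the bench under the rail's centre; x across the rail towards the nuts' flanges, y along the rail.
- rail_top (a point): Middle of the rail's top edge, axes as the vise. Rail: 18 mm thick (x), 240 mm long (y), top edge 112 mm and bottom edge 32 mm over the bench. On its +x face, 26 mm below the top edge, sit two steel tee nuts with round flanges 24 mm across, 2.5 mm thick: the one at y = +85 mm is home already, the one at y = -85 mm stands proud.
- edge_over_nut (a point): Point on the middle of the rail's top edge straight above the proud nut; axes as the vise.
- teenut (a joint): Gap in m between the proud nut's flange and the rail's face: 0.0024 to 0.0035 at the start, 0 fully home. It moves along the rail's x only; about 8 N press it in and it stays where it is left.
- nut_face (a point): Centre of the proud nut's outer flange face, 26 mm below the rail's top edge; axes as the vise.
- block: Wooden tool block, fixed, 130 x 57 x 64 mm (x, y, z), origin under its centre. One slot open at the top, 104 mm along x, 23 mm along y, floor at z = 8 mm. The pliers stand in it jaws down (their x along the slot's, origin about 6 mm to the -x side) and may lean up to 0.15 rad across it. Standing in it, their origin is 44 mm over the bench.
- pliers: C-clamp locking pliers, nickel-plated steel, about 0.33 kg, loose. Origin: middle of the throat's underside; z up along the handles, x from the fixed to the moving side, y across (12 mm thick, pads 16 mm). Jaws reach 36 mm below the throat (moving one 41 mm shut). Fixed jaw's back at x = -34 mm; moving jaw's back at +34 mm shut, +48 mm open. Handles end at z = 152 mm.
- fixed_pad (a point): Centre of the fixed pad's face, 10 mm to -x and 26 mm below the pliers' origin; pads are 18 mm high. With the throat resting on the rail's top edge over the nut, the pads meet the nut squarely: one pad on the nut, the other on the rail's back face, either way round.
- pad (a point): Centre of the moving pad's face. Gap between the pads by toggle angle: 31.5 mm open (-0.69), 30 mm at -0.66, 28.5 mm at -0.62, 27 mm at -0.58, 24.5 mm at -0.51; rail and nut are 20.5 mm together with the nut home, up to 24 mm before. Locked on them the pads grip with 10 to 20 N and stay put.
- squeeze_mid (a point): Point midway between the open handles at z = 110 mm of the pliers. Over both handles: 67 mm at z = 110, 72 mm at z = 128 when open; 54 mm locked. A spring holds them open; 4 to 9 N squeeze them in by about 1 mm, enough to carry the pliers (each mm here takes about 2 mm off the pads' gap). Driving the nut and snapping over centre takes up to about 25 N here.
- fixed_handle (a point): Point on the centre line of the fixed handle at z = 110 mm of the pliers. The handle is 11 mm thick, leans 0.05 rad outwards, ends at z = 137 mm; its adjusting screw, 11 mm across, reaches z = 151 mm.
- pliers_link (a joint): Toggle angle in rad: -0.69 handles fully open, 0 dead centre, about +0.071 locked over centre on its stop. It grows as the handles are squeezed, slowly at first (-0.65 when they have come in by about 1 mm) and fast near dead centre.
- handle_end (a point): Point on the centre line of the moving handle, 10 mm short of its end (z = 142 mm of the pliers); the handle is 11 mm thick, so its outer (+x) face is 5.5 mm further out. Locked, this handle runs parallel to the pliers' z; open, it leans out 0.23 rad, its end 21 mm further out. It is hinged at x = 16, z = 34 mm.
- pliers_lever: Release lever, dark steel, on the moving handle's inner side, hinged at x = -1, z = 110 mm of the locked pliers; its tail, 9 mm wide, runs from z = 127 to 154 mm and stands 7 mm off the handle into the gap between the handles. Pressing the tail right into its own handle (about 15 N) throws the lock off; the handle then wants to swing out. Lever and handle together are 18 mm wide, 11 mm pressed.
- lever_tail (a point): Point on the inner face of the lever's tail (the face to press), at z = 141 mm of the pliers; locked, about 25 mm are free between it and the fixed handle. A gripper pinching tail and handle must then follow the handle outwards (+x) by 10 mm or let it go for the jaws to open.
- nut_jar: Bystander: glass jar with a steel lid, 60 mm across, 75 mm tall, standing on the bench between vise and tool block; origin under its centre.
- offcut: Bystander: wood offcut 100 x 45 x 32 mm lying on the bench; origin under its centre.
- glue: Bystander: white glue bottle, 56 mm across, 160 mm tall, standing at the far side; origin under its centre.
- pencil: Bystander: flat carpenter's pencil 175 x 14 x 8 mm lying at the far side; origin under its middle.
- square: Bystander: try square with a 160 mm steel blade and a 110 mm dark wood stock, lying at the far side; origin under the middle of the stock.
- mallet: Bystander: wooden mallet 260 mm long lying at the left; origin under it.
- screwdriver: Bystander: screwdriver 200 mm long lying at the right; origin under it.
Mind the look-alikes: they are no part of the job. What is shaped like the pliers but yellow is not meant.

How it is judged:
On the way, in this order (a step that is already met when the one before it is completed fails the run):
1. the pliers are locked over centre on the nut, the nut is home, and nothing holds the pliers (value of joint pliers_link above 0.05 rad and value of joint teenut below 0.0008 m and distance between any of pad, fixed_pad and nut_face below 0.012 m and contact force between the fingers and pliers below 0.3 N), for 0.2 s.
2. the lock is thrown off with the fingers on the release lever (contact force between the fingers and pliers_lever above 1 N and value of joint pliers_link below 0.03 rad).
At the end, for the whole second after the job is handed in: The nut's gap is under 0.8 mm; the pliers stand jaws down in the block's slot (origin within 25 mm along and 15 mm across of the block's centre, 30 to 55 mm above the bench, leaning less than 0.35 rad), handles open (toggle below -0.4 rad), at rest and let go (value of joint teenut below 0.0008 m and value of joint pliers_link below -0.4 rad and x of pliers in the frame of block between -0.025 and 0.025 m and y of pliers in the frame of block between -0.015 and 0.015 m and z of pliers in the frame of block between 0.03 and 0.055 m and angle between pliers's own z axis and vertical below 0.35 rad and linear speed of pliers below 0.03 m/s); the robot touches nothing.
It fails at once if a thing lying or standing on the bench is pushed about (more than 30 mm) (distance of any of nut_jar, offcut, glue, pencil, square, mallet, screwdriver from where it was at the start of the episode above 0.03 m).
It also fails if it takes over 64 s, if anything falls off the work surface, if the arm or the gripper's body presses on something with over 40 N, if the wrist force passes 120 N, or if a joint passes its speed limit or range.

ROBOT

A 6-joint arm with a two-finger parallel gripper is mounted at the origin on the work surface. World frame = base frame: x ahead of the robot, y to its left, z up, the work surface at z = 0. Lengths are in m, angles in rad, forces in N, time in s.
With the tool pointing down it reaches from about 0.325 to 0.925 m from the base axis. Payload 3.1 kg.
Tool frame: the origin (TCP) lies midway between the tips of the shut fingers; the grasp point (between the pads) lies 19 mm behind it (ctrl.tcp_to_grasp is the distance from the TCP to the grasp point, in m); y points along the fingers, x is the direction in which the jaws open and shut, and the axes are right-handed (so a half turn about y gives the same grasp; the last joint's range is limited). The gripper opens to 85 mm and grips with 20 to 120 N. Pads are 22 mm wide; open, the fingers measure 114 mm over their backs; the gripper's body (76 mm by 85 mm) begins 54 mm behind the grasp point. The pads swing forward as they close: fully open they stand 13 mm farther back than shut.
Start: joints at [-1.276, 0.217, 1.613, -0, 1.311, -0.112], TCP at [0.247, -0.574, 0.231] pointing down, gripper open.
Joint ranges: [-2.75, 2.75], [-0.78, 2.1], [0.31, 2.55], [-1.13, 4.27], [0.13, 2.63], [-2.58, 2.58]. Speed limits (rad/s): [2.79, 2.79, 3.14, 3.14, 3.14, 3.14].

INTERFACE

Orientations are given as [roll, pitch, yaw] about the fixed x, y, z axes, in that order (R = Rz(yaw) Ry(pitch) Rx(roll)).
In Python, from cell import ctrl gives the robot as it stands.
- The arm moves only by the tool arm_command, never from a script. Its argument "commands" is a list of rows, each a list of 3 entries, a list of its own where there are three numbers: the shift along the tool's x, y, z in units of 25 mm (1.0 is 25 mm), then the turn, a rotation vector about the tool's x, y, z in units of 6 degrees (1.0 is 6 degrees), then the gripper's target within -1 to 1 (fully open at 1, half-way at 0, shut at -1). A call has 1 to 20 rows; each row is the pose to reach, as a shift and turn from the pose commanded when the call began, along the tool's axes at that moment; what a row does not reach only later rows make up. A row lasts 1/12 s, in which the tool goes at most 41.7 mm and 7.16 degrees, less where a joint would pass 70% of its speed; a pose out of reach is approached as far as the arm can. A call with a gripper value outside its range is refused whole. The fingers move at their own pace and stop on an object; the grip force is fixed at half the most. Time passes only in rows, so rows that repeat a pose let the fingers close. It gives the time, the measured TCP pose, the force and the opening at its end, in the units of the state.
- ctrl.get_obs(): the state, without advancing time (a new reading comes with each control period).
- ctrl.get_image(name): name is "scene" or "top"; returns the picture (400x640x3 uint8, blue, green, red); there is no depth.
- ctrl.get_calibration(name): a dict with "fx", "fy", "cx", "cy" (pixels), "eye" and "orientation" of the camera in the world. Camera axes: x right, y down, z forward; pixel columns grow to the right and rows downward; lengths in m; the calibration is good to about 2 mm. A picture is of the moment at which its call begins. get_calibration takes no time and is no camera call.
- ctrl.sign_off(): hands the job in, once; it reports no verdict.
Trained networks look in the newest picture that a camera, given by its name, has taken for a name from the list of things; names that differ only in an ending like _2 or _b are one class to them, and where a whole thing is asked for, a point or a joint stands for the part that bears it (a point fixed in the world has none). Each returns a list of dicts, best first, with "score" (0 to 1); they miss things now and then, are a little off and sometimes report something else, mostly with a low value. They report only what shows in the picture. A call takes as long as a camera call. They do not tell look-alikes from the thing itself.
- ctrl.find_in(camera, name): "at" ([column, row] in pixels, amid what is visible of it).
The state is a dict: "time_s": time; "joints": joint angles; "joint_vel": joint speeds; "joint_efforts": joint torques, N m; "eef_pos": TCP position; "tool_rot": TCP orientation; "force": force on the tool from outside, world axes, zero at the start; "moment": the same for the moment, N m; "gripper_width": finger opening in m.
Only numpy, scipy, OpenCV 4.12 (cv2) and the standard library are available. Lean on these libraries where they do the work, as an engineer would, in place of code of your own. Each camera call takes 0.05 s, during which the arm holds its last target.

## Working session

There is one attempt and no reset: what is moved stays moved. The work goes in short steps, Python scripts to look and compute and a tool call to move; the robot and the scene stay as the last step left them, time stands still between calls to the robot, and variables do not carry over. Pictures are saved under pics/ and viewed, and the job is handed in when it is done.

Besides the shell and the picture viewer there is one more tool, called by a JSON object that holds its "api" and its "payload", one argument or row to a line. arm_command: Moves the arm, as the interface text tells. Its arguments: {"type":"object","properties":{"commands":{"type":"array"}},"required":["commands"]}

```bash
ls; mkdir -p pics
python3 - <<'E'
from cell import ctrl
import cv2
print(ctrl.get_obs())
for n in ("scene","top"):
    im=ctrl.get_image(n); cv2.imwrite(f"pics/{n}0.png",im); print(n,ctrl.get_calibration(n))
E
```

```text
pics
{'time_s': 0.0, 'joints': array([-1.27620236e+00,  2.17765185e-01,  1.61496271e+00, -1.80725474e-05,
        1.31131705e+00, -1.12219266e-01]), 'joint_vel': array([ 0.00141215, -0.00084156,  0.00088252, -0.00056406, -0.00120951,
       -0.00174769]), 'joint_efforts': array([ 3.59594314e-04, -3.96839368e+01, -3.03853512e+01,  7.09519168e-05,
        9.58817167e-03,  6.17786355e-08]), 'eef_pos': array([ 0.24706264, -0.57318328,  0.22994653]), 'tool_rot': array([-1.57053906,  0.00243882, -1.16397813]), 'force': array([-0.3568605 ,  0.70791035,  0.41946409]), 'moment': array([ 0.00363637, -0.03186261,  0.02971133]), 'gripper_width': 0.08569932347759424}
scene {'fx': 406.682330853428, 'fy': 406.682330853428, 'cx': 317.6046027332006, 'cy': 198.56252079927054, 'eye': array([ 1.0713917 , -0.75822828,  0.72399682]), 'orientation': array([-2.1498964 ,  0.02340605,  0.55265555])}
top {'fx': 417.9054845438943, 'fy': 417.9054845438943, 'cx': 312.7145757025067, 'cy': 202.0561879890957, 'eye': array([ 0.3393469 , -0.01512745,  1.52386291]), 'orientation': array([-2.96438937,  0.01411057, -1.56516702])}
```

View pics/scene0.png

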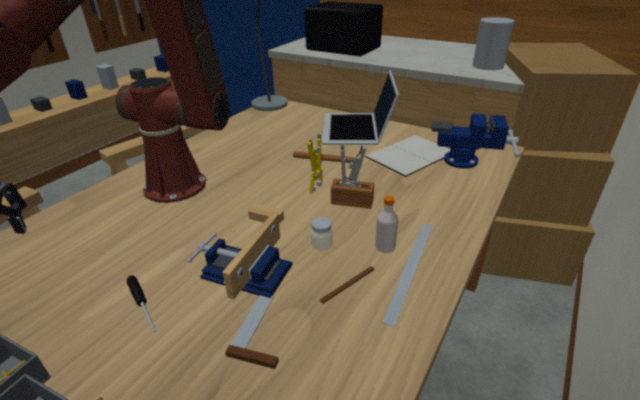

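View pics/top0.png

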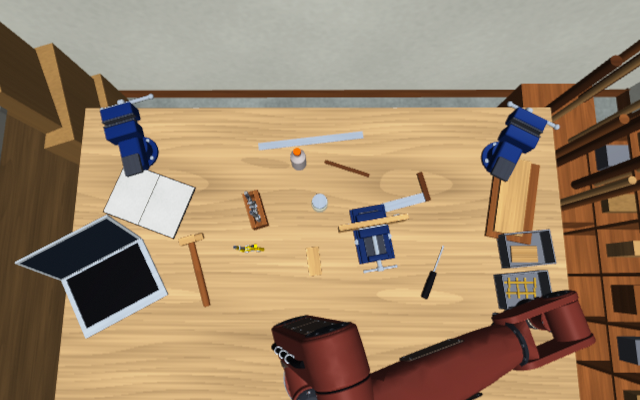

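Look-alikes for the pliers: the yellow pair at scene (316,165) / top (248,248), and the nickel pair in the wooden block at scene (351,168) / top (253,207). The nickel pair in the block fits the description. I'll check that in a crop and run the detectors.

```bash
cat > h.py <<'E'
import numpy as np, cv2
from scipy.spatial.transform import Rotation as Ro
from cell import ctrl
C={}
def cal(n):
    if n not in C:
        c=ctrl.get_calibration(n); R=Ro.from_euler('xyz',c['orientation']).as_matrix(); C[n]=(c,R,np.array(c['eye']))
    return C[n]
def proj(n,p):
    c,R,e=cal(n); q=(np.atleast_2d(p)-e)@R
    return np.c_[c['fx']*q[:,0]/q[:,2]+c['cx'], c['fy']*q[:,1]/q[:,2]+c['cy']]
def ray(n,uv):
    c,R,e=cal(n); d=R@np.array([(uv[0]-c['cx'])/c['fx'],(uv[1]-c['cy'])/c['fy'],1]); return e,d/np.linalg.norm(d)
def onz(n,uv,z):
    e,d=ray(n,uv); return e+d*(z-e[2])/d[2]
def tri(a,b):
    e1,d1=ray('scene',a); e2,d2=ray('top',b)
    s=np.linalg.lstsq(np.c_[d1,-d2],e2-e1,rcond=None)[0]
    p,q=e1+d1*s[0],e2+d2*s[1]; return (p+q)/2,np.linalg.norm(p-q)
def crop(n,box,k,name,im=None):
    im=ctrl.get_image(n) if im is None else im
    x0,y0,x1,y1=box; cv2.imwrite('pics/'+name,cv2.resize(im[y0:y1,x0:x1],None,fx=k,fy=k,interpolation=cv2.INTER_CUBIC))
E
python3 - <<'E'
from h import *
for n in ["vise","rail_top","edge_over_nut","nut_face","block","pliers","fixed_pad","pad","squeeze_mid","fixed_handle","handle_end","lever_tail","teenut","nut_jar","offcut"]:
    print(n)
    for c in ("scene","top"):
        print("   ",c,[(np.round(d['at'],1).tolist(),round(d['score'],2)) for d in ctrl.find_in(c,n)[:4]])
im=cv2.imread('pics/scene0.png'); crop('scene',(290,120,410,220),6,'c1.png',im)
crop('scene',(180,190,340,310),5,'c2.png',im)
im=cv2.imread('pics/top0.png'); crop('top',(225,180,325,260),8,'c3.png',im); crop('top',(320,170,440,280),6,'c4.png',im)
print(proj('top',[ctrl.get_obs()['eef_pos']]))
E
```

```text
vise
    scene [([247.7, 263.3], 0.61)]
    top [([372.4, 233.8], 0.78)]
rail_top
    scene [([252.7, 265.7], 0.83), ([249.2, 342.7], 0.32)]
    top [([370.4, 234.1], 0.86), ([429.3, 280.3], 0.63)]
edge_over_nut
    scene [([250.7, 262.3], 0.84)]
    top [([372.3, 231.4], 0.81), ([315.0, 203.9], 0.48), ([253.2, 208.0], 0.34)]
nut_face
    scene [([240.2, 271.4], 0.48), ([326.3, 157.1], 0.25)]
    top [([344.0, 166.1], 0.23)]
block
    scene [([351.6, 195.7], 0.55)]
    top [([258.3, 211.0], 0.9)]
pliers
    scene [([313.6, 162.1], 0.87), ([350.7, 165.3], 0.59)]
    top [([254.3, 207.9], 0.49), ([246.8, 248.2], 0.49)]
fixed_pad
    scene [([314.6, 163.9], 0.77), ([352.6, 168.4], 0.63)]
    top [([251.1, 203.7], 0.71), ([248.4, 247.8], 0.59)]
pad
    scene [([310.3, 162.3], 0.77), ([356.1, 166.4], 0.65)]
    top [([245.9, 205.3], 0.65), ([252.2, 249.6], 0.63)]
squeeze_mid
    scene [([317.0, 163.8], 0.91), ([355.6, 163.2], 0.55)]
    top [([252.9, 210.2], 0.61), ([249.8, 247.8], 0.54)]
fixed_handle
    scene [([315.5, 165.0], 0.86), ([350.5, 169.6], 0.74), ([136.9, 290.2], 0.19)]
    top [([254.2, 206.6], 0.76), ([249.6, 246.1], 0.45)]
handle_end
    scene [([351.5, 164.2], 0.7), ([310.8, 155.6], 0.61)]
    top [([252.1, 247.7], 0.51), ([314.5, 260.5], 0.44)]
lever_tail
    scene []
    top []
teenut
    scene [([239.6, 272.8], 0.61), ([325.0, 157.3], 0.58)]
    top []
nut_jar
    scene [([318.1, 231.2], 0.84), ([388.7, 228.8], 0.55)]
    top [([317.4, 202.3], 0.58)]
offcut
    scene [([262.9, 212.6], 0.9), ([347.5, 284.1], 0.28)]
    top [([252.7, 209.0], 0.72), ([312.5, 260.9], 0.61)]
[[505.8172252 309.2804238]]
```

View pics/c1.png

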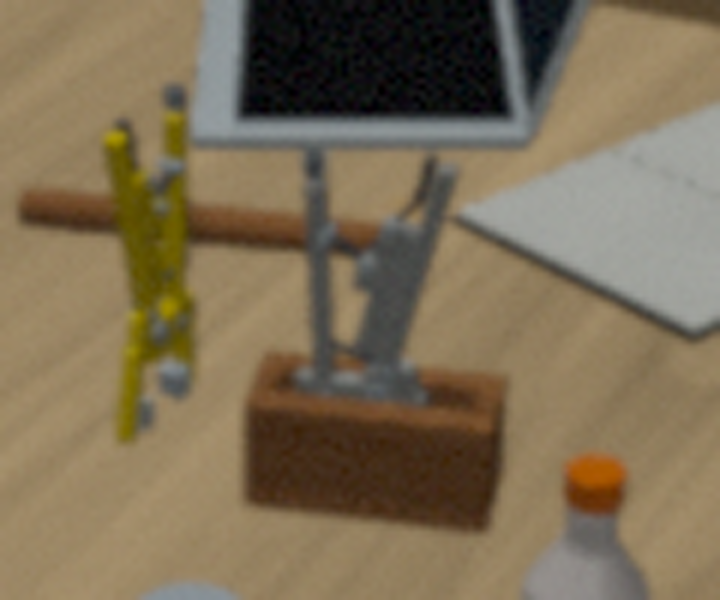

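View pics/c2.png

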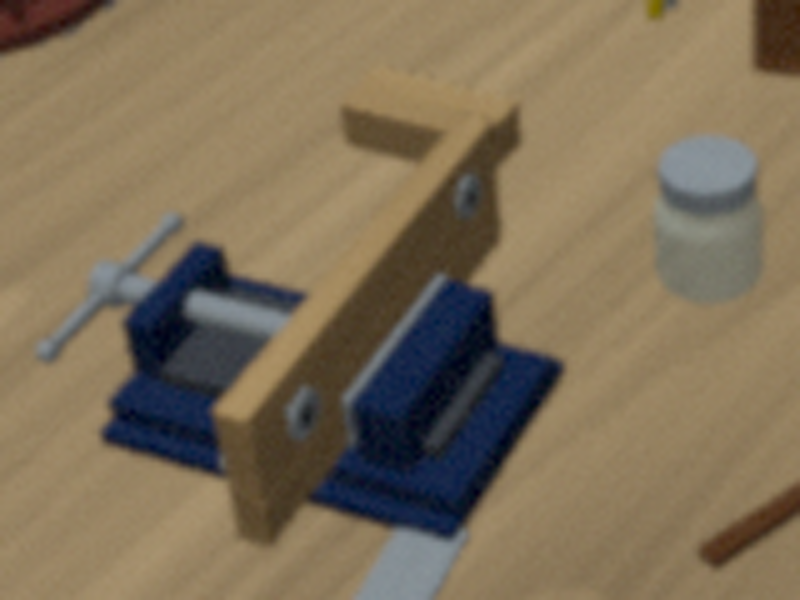

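View pics/c3.png

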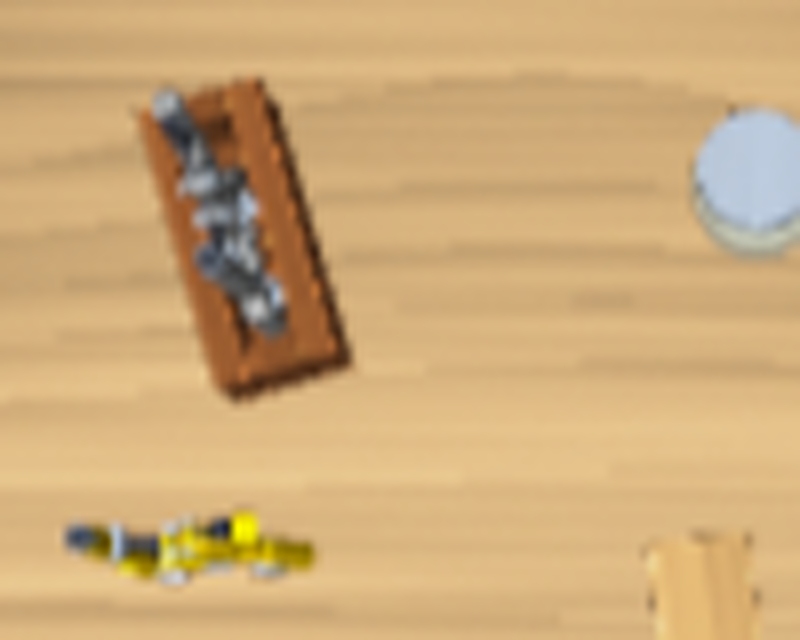

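View pics/c4.png

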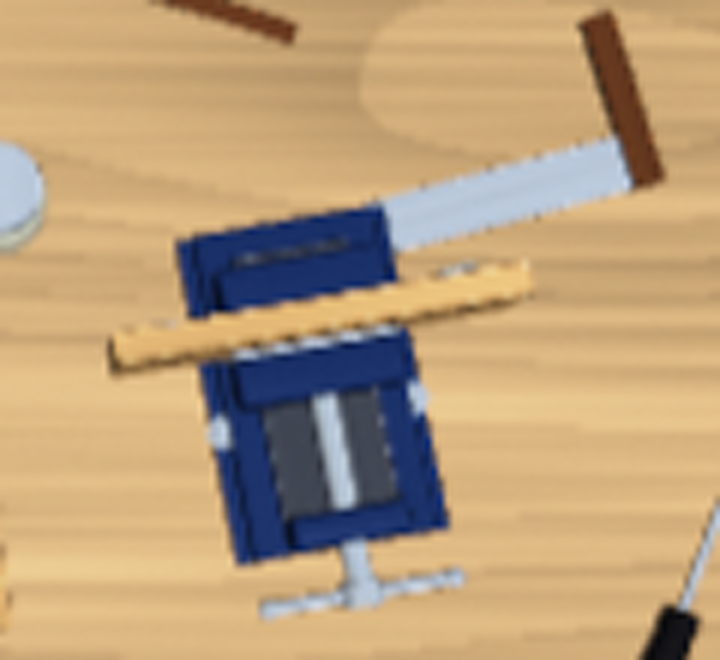

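The crops show the nickel pliers standing in the brown block, with the moving handle on the right in the scene view. The yellow pair at scene (315,165) is the look-alike. The proud nut is at scene (240,272). I'll average frames and fit wireframes.

Run:
```python
from h import *
for c in ("scene","top"):
    a=np.mean([ctrl.get_image(c).astype(float) for _ in range(6)],0).astype(np.uint8)
    cv2.imwrite(f'pics/avg_{c}.png',a)
def g(n,box,k,name):
    im=cv2.imread(f'pics/avg_{n}.png'); x0,y0,x1,y1=box
    o=cv2.resize(im[y0:y1,x0:x1],None,fx=k,fy=k,interpolation=cv2.INTER_CUBIC)
    for x in range(x0,x1,10):
        cv2.line(o,(int((x-x0+.5)*k),0),(int((x-x0+.5)*k),6),(0,0,255),1); cv2.putText(o,str(x),(int((x-x0+.5)*k),18),0,.4,(0,0,255))
    for y in range(y0,y1,10):
        cv2.line(o,(0,int((y-y0+.5)*k)),(6,int((y-y0+.5)*k)),(0,0,255),1); cv2.putText(o,str(y),(8,int((y-y0+.5)*k)),0,.4,(0,0,255))
    cv2.imwrite('pics/'+name,o)
g('scene',(215,200,295,300),6,'g1.png'); g('top',(332,205,418,240),9,'g2.png'); g('scene',(325,135,381,212),7.5,'g3.png'); g('top',(236,182,276,236),11,'g4.png')
```

```text
(no output)
```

View pics/g1.png

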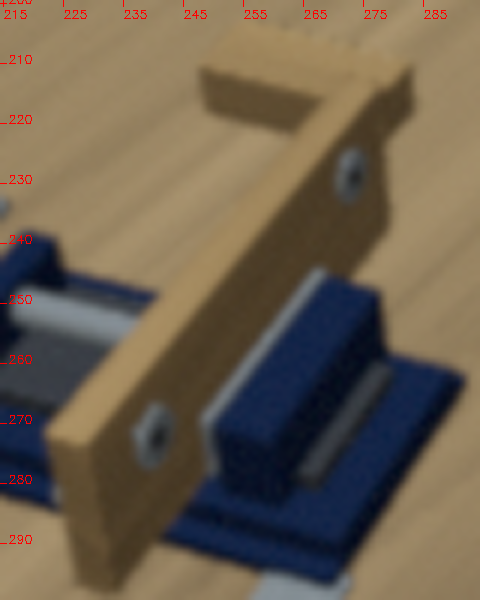

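View pics/g2.png

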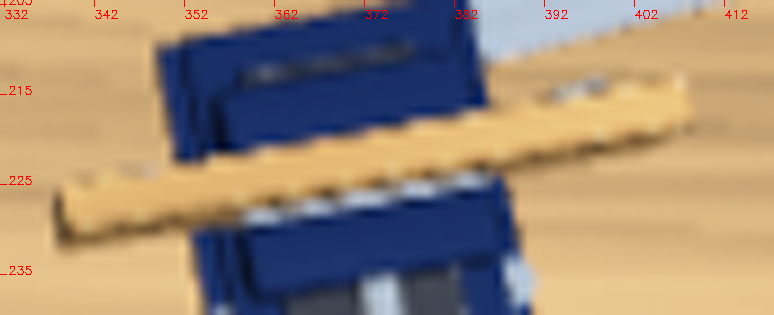

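View pics/g3.png

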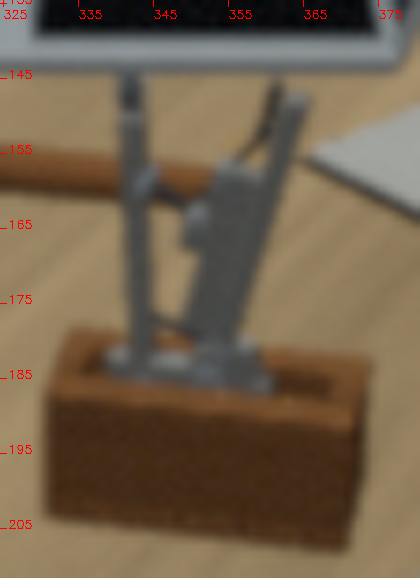

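View pics/g4.png

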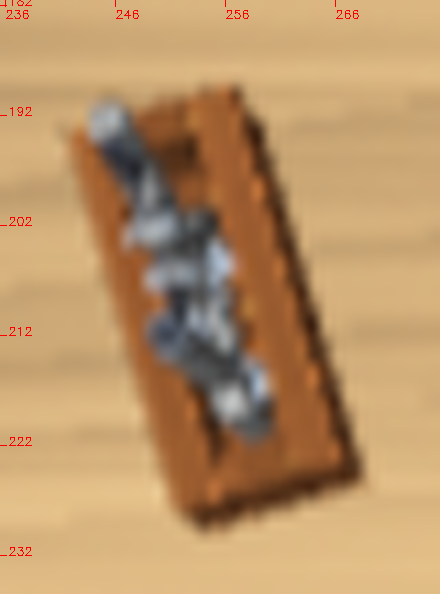

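```bash
cat > fit.py <<'E'
from h import *
from scipy.optimize import minimize, least_squares
def pose(p,P): 
    c,s=np.cos(p[2]),np.sin(p[2]); P=np.atleast_2d(P)
    return np.c_[p[0]+c*P[:,0]-s*P[:,1], p[1]+s*P[:,0]+c*P[:,1], P[:,2]]
IM={c:cv2.GaussianBlur(cv2.imread(f'pics/avg_{c}.png').astype(np.float32),(0,0),.7) for c in('scene','top')}
def edgecost(p,edges,cam,off=(0,0)):
    tot=0;im=IM[cam];n=0
    for a,b in edges:
        q=proj(cam,pose(p,[a,b]))+off; d=q[1]-q[0]; L=np.hypot(*d); nn=np.array([-d[1],d[0]])/L
        t=np.linspace(.04,.96,int(L*2)); pts=q[0]+t[:,None]*d
        s=[cv2.remap(im,(pts+k*nn).astype(np.float32)[:,None,0].copy(),(pts+k*nn).astype(np.float32)[:,None,1].copy(),cv2.INTER_LINEAR)[:,0] for k in(-.8,.8)]
        tot+=np.abs((s[1]-s[0]).mean(0)).sum()*L; n+=L
    return -tot/n
def best(p0,es,span=(.006,.006,.03),cams=('scene','top'),n=13):
    f=lambda p:sum(edgecost(p,es[c],c) for c in cams)
    g=[np.linspace(-s,s,n) for s in span]
    b=min(((f(np.add(p0,(a,bb,cc))),(a,bb,cc)) for a in g[0] for bb in g[1] for cc in g[2]),key=lambda z:z[0])
    r=minimize(f,np.add(p0,b[1]),method='Nelder-Mead',options=dict(initial_simplex=np.add(p0,b[1])+np.array([[0,0,0],[.001,0,0],[0,.001,0],[0,0,.005]]),xatol=1e-5,fatol=1e-3))
    return r.x,r.fun
def draw(cam,p,edges,box,k,name,extra=None):
    x0,y0,x1,y1=box; im=cv2.imread(f'pics/avg_{cam}.png'); o=cv2.resize(im[y0:y1,x0:x1],None,fx=k,fy=k,interpolation=cv2.INTER_CUBIC)
    for a,b in edges:
        q=(proj(cam,pose(p,[a,b]))-[x0,y0]+.5)*k
        cv2.line(o,tuple(int(v) for v in q[0]),tuple(int(v) for v in q[1]),(0,255,0),1,cv2.LINE_AA)
    for e in (extra if extra is not None else []):
        q=(proj(cam,e)[0]-[x0,y0]+.5)*k; cv2.circle(o,tuple(int(v) for v in q),4,(0,0,255),1)
    cv2.imwrite('pics/'+name,o)
def box(x,y,z0,z1):
    return {(i,j,k):np.array([i*x,j*y,(z0,z1)[k]]) for i in(-1,1) for j in(-1,1) for k in(0,1)}
r=box(.009,.12,.032,.112); E=lambda d,*l:[(d[a],d[b]) for a,b in l]
RAIL={'scene':E(r,((-1,-1,1),(1,-1,1)),((-1,-1,1),(-1,1,1)),((1,-1,1),(1,1,1)),((-1,-1,0),(-1,-1,1)),((1,-1,0),(1,-1,1)),((-1,-1,0),(1,-1,0))),
 'top':E(r,((-1,-1,1),(1,-1,1)),((-1,-1,1),(-1,1,1)),((1,-1,1),(1,1,1)),((-1,1,1),(1,1,1)))}
b=box(.065,.0285,0,.064)
s=box(.052,.0115,0,.064)
top=[((-1,-1,1),(1,-1,1)),((1,-1,1),(1,1,1)),((1,1,1),(-1,1,1)),((-1,1,1),(-1,-1,1))]
BLK={'scene':E(b,*top,((-1,-1,0),(1,-1,0)),((-1,-1,0),(-1,-1,1)),((1,-1,0),(1,-1,1))),
 'top':E(b,*top)}
if __name__=='__main__':
    # initial from picks
    def init(S,T,p0):
        f=lambda p:np.r_[np.concatenate([proj('scene',pose(p,k))[0]-v for k,v in S] or [[]]),np.concatenate([proj('top',pose(p,k))[0]-v for k,v in T] or [[]])]
        q=least_squares(f,p0); return q.x,np.round(q.fun,1)
    pv,res=init([(r[-1,-1,1],(222.3,271.2)),(r[1,-1,1],(229.8,273.3)),(r[1,-1,0],(234.2,298.2))],[(r[1,-1,1],(407.7,212.7)),(r[-1,1,1],(338.5,231.5))],[.5,-.1,.19]); print(pv,res)
    bb=[330.5+0,187]; 
    pb,res=init([(b[-1,-1,1],(330.9,186.6)),(b[1,-1,1],(371.5,191.5)),(b[-1,-1,0],(330.5,203.5))],[(b[1,1,1],(241.7,193.5)),(b[1,-1,1],(257.1,189.5)),(b[-1,-1,1],(268,225.5))],[.55,.2,.27]); print(pb,res)
    for nm,p0,es in(('rail',pv,RAIL),('blk',pb,BLK)):
        for cams in(('scene','top'),('scene',),('top',)):
            x,f=best(p0,es,cams=cams); print(nm,cams,np.round(x,4),round(f,1))
            if len(cams)==2:
                if nm=='rail':
                    draw('scene',x,es['scene'],(215,200,295,300),6,'f1.png'); draw('top',x,es['top'],(332,205,418,240),9,'f2.png')
                else:
                    draw('scene',x,es['scene']+E(s,*top),(325,135,381,212),7.5,'f3.png'); draw('top',x,es['top']+E(s,*top),(236,182,276,236),11,'f4.png')
E
time python3 fit.py
python3 -c "
import cv2,numpy as np
a=[cv2.imread(f'pics/f{i}.png') for i in (1,2,3,4)]
def pad(im,h,w): return cv2.copyMakeBorder(im,0,h-im.shape[0],0,w-im.shape[1],0)
cv2.imwrite('pics/fr.png',np.vstack([cv2.resize(a[0],None,fx=.8,fy=.8)[:,:],][0:1]))
b=np.hstack([pad(cv2.resize(a[0],None,fx=.6,fy=.6),594,288),]); 
cv2.imwrite('pics/fb.png',np.hstack([pad(cv2.resize(a[2],None,fx=.85,fy=.85),594,357),a[3]]))
"
```

```text
[ 0.52375571 -0.19819352  0.19855033] [-0.1 -0.  -0.4 -0.3  0.2  0.8 -1.   0.   0.2 -0.1]
[0.57788333 0.21511007 0.29748709] [-1.6 -0.  -0.4 -0.1 -1.1  0.2 -0.2 -0.2 -0.2 -0.7 -1.4 -2.2]
rail ('scene', 'top') [ 0.5261 -0.2007  0.1798] -175.4
rail ('scene',) [ 0.5272 -0.1995  0.1741] -63.8
rail ('top',) [ 0.5258 -0.2014  0.1763] -116.6
blk ('scene', 'top') [0.5808 0.2121 0.3248] -169.6
blk ('scene',) [0.5822 0.2161 0.3201] -75.0
blk ('top',) [0.5705 0.208  0.3053] -130.0
real	0m20.136s
user	0m20.425s
sys	0m0.159s
```

View pics/fb.png

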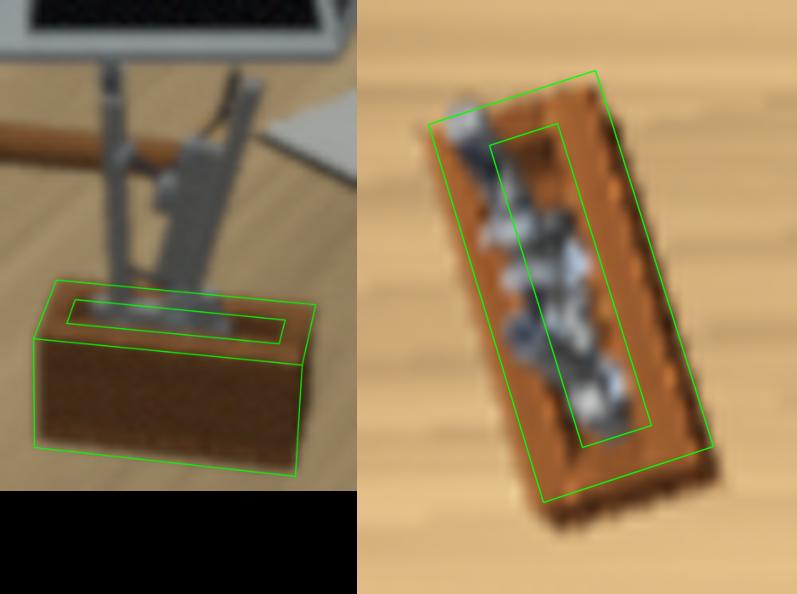

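View pics/f1.png

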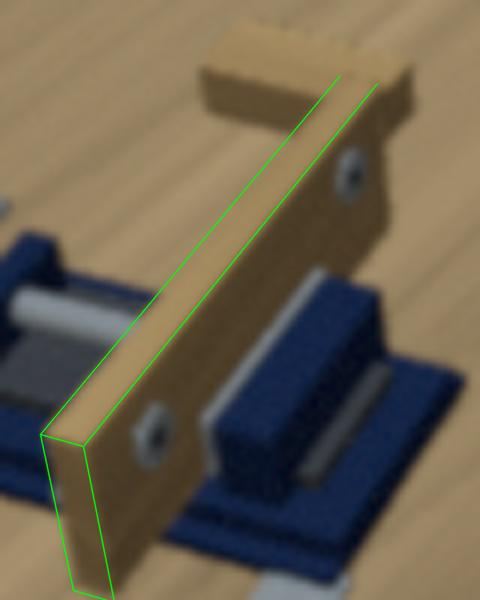

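View pics/f2.png

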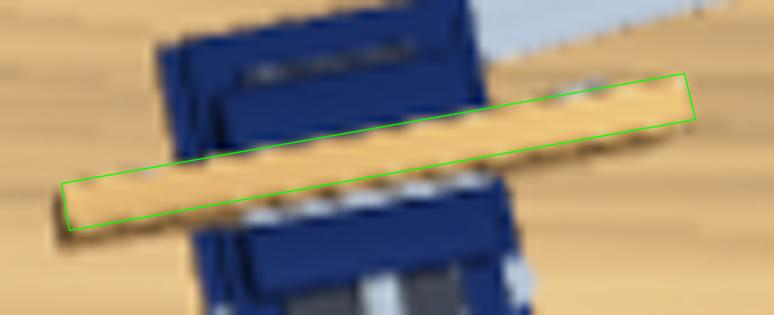

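```bash
cat > fit2.py <<'E'
from fit import *
S=[('b',b[-1,-1,1],(330.8,186.9)),('b',b[1,-1,1],(371.2,191.8)),('b',b[-1,-1,0],(330.5,203.2)),('b',b[1,-1,0],(370.5,207.8)),('b',b[-1,1,1],(333.8,178.2)),('b',b[1,1,1],(374.1,182.5)),
 ('r',r[-1,-1,1],(222.3,271.2)),('r',r[1,-1,1],(229.8,273.3)),('r',r[1,-1,0],(234.2,298.0)),('r',r[-1,-1,0],(226.7,296.7)),('r',np.array([.0115,-.085,.086]),(240,272.2)),('r',np.array([.0115,.085,.086]),(273,228.5))]
T=[('b',b[1,1,1],(241.9,193.3)),('b',b[1,-1,1],(257.1,189.5)),('b',b[-1,-1,1],(266.9,222.9)),('b',b[-1,1,1],(252.8,226.5)),
 ('r',r[1,-1,1],(407.7,212.7)),('r',r[-1,-1,1],(408.7,217.8)),('r',r[1,1,1],(338.2,225.5)),('r',r[-1,1,1],(339.3,230.3))]
def f(q,both=True):
    P={'b':q[:3],'r':q[3:6]}; o={'scene':q[6:8],'top':q[8:10]}; R=[]
    for cam,L in(('scene',S),('top',T)):
        if cam in use:
            for k,x,v in L: R+=list(proj(cam,pose(P[k],x))[0]+o[cam]-v)
    return np.r_[R,q[6:10]*1.0*wt]
wt=1
for use in(('scene','top'),('scene',),('top',)):
    q=least_squares(f,[.575,.21,.3,.525,-.2,.18,0,0,0,0],loss='soft_l1'); print(use,np.round(q.x,4)); 
    if len(use)==2: print(np.round(f(q.x).reshape(-1,2),1).tolist()); Q=q.x
np.save('Q.npy',Q)
for cam,p,e,bx,k,n in(('scene',Q[3:6],RAIL,(215,200,295,300),6,'f1.png'),('top',Q[3:6],RAIL,(332,205,418,240),9,'f2.png'),('scene',Q[:3],BLK,(325,135,381,212),7.5,'f3.png'),('top',Q[:3],BLK,(236,182,276,236),11,'f4.png')):
    draw(cam,p,e[cam]+(E(s,*top) if e is BLK else []),bx,k,n)
a=[cv2.imread(f'pics/f{i}.png') for i in (1,2,3,4)]
def pad(im,h,w): return cv2.copyMakeBorder(im,0,h-im.shape[0],0,w-im.shape[1],0)
cv2.imwrite('pics/fb.png',np.hstack([pad(cv2.resize(a[2],None,fx=.85,fy=.85),594,357),a[3]]))
E
python3 fit2.py
```

```text
('scene', 'top') [ 0.5792  0.2151  0.3086  0.5249 -0.1985  0.186   0.1689 -0.0562  0.5604
 -0.034 ]
[[-0.9, -0.2], [0.6, -0.5], [-0.5, 0.7], [0.3, 0.9], [-0.1, -0.5], [0.1, -0.6], [-0.2, 0.0], [-0.6, -0.2], [0.1, 1.1], [0.7, 0.4], [-0.0, -0.5], [0.3, -0.0], [0.0, -0.3], [0.1, -1.2], [0.5, -0.1], [-1.0, 1.1], [-0.2, 0.1], [-0.1, 0.1], [0.0, -0.1], [-0.1, 0.3], [0.2, -0.1], [0.6, -0.0]]
('scene',) [ 0.5789  0.2175  0.2991  0.5239 -0.1971  0.1887 -0.0184  0.3499  0.
  0.    ]
('top',) [ 5.789e-01  2.129e-01  3.159e-01  5.255e-01 -2.008e-01  1.848e-01
 -0.000e+00 -0.000e+00  1.000e-04  2.560e-02]
```

View pics/fb.png

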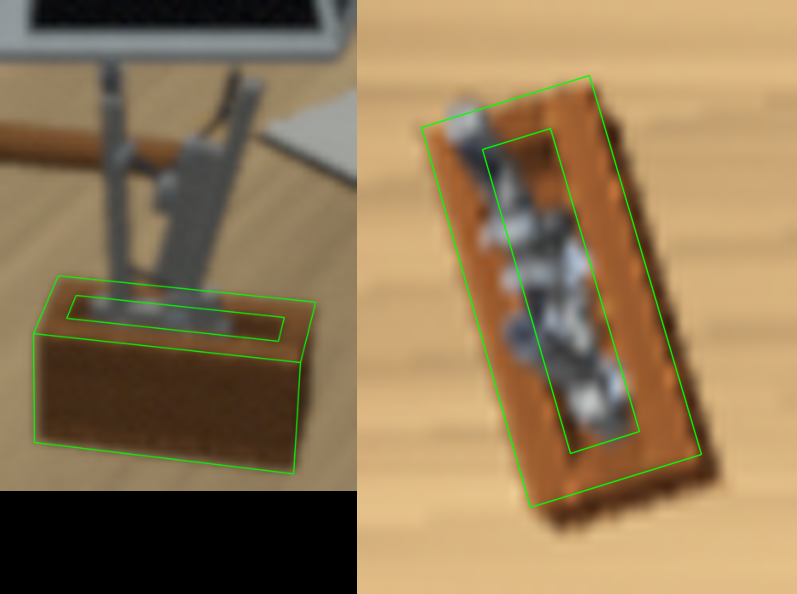

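Run:
```python
from h import *
Q=np.load('Q.npy')
bp=np.array([.579,.214]);yaw=.308
o={'scene':Q[6:8],'top':Q[8:10]}
def rel(p): d=p[:2]-bp; c,s=np.cos(yaw),np.sin(yaw); return np.round([(c*d[0]+s*d[1])*1e3,(-s*d[0]+c*d[1])*1e3,p[2]*1e3],1)
for n,a,t in(('mov',(364.9,146.8),(245.3,191.7)),('fix',(341.8,144.1),(250.5,212)),('fixjaw',(339.5,182),(257.5,218))):
    p,e=tri(np.array(a)-o['scene'],np.array(t)-o['top']); print(n,np.round(p,4),round(e,4),'blockframe',rel(p))
```

```text
mov [0.611  0.2265 0.1956] 0.0012 blockframe [ 34.3   2.2 195.6]
fix [0.5443 0.2073 0.1969] 0.0016 blockframe [-35.1   4.2 196.9]
fixjaw [0.5416 0.2026 0.068 ] 0.0014 blockframe [-39.1   0.5  68. ]
```

```bash
cat > mv.py <<'E'
from h import *
def plan(pos,yaw=None,lean=0.,R0=None,p0=None):
    """target TCP world pos; yaw of tool x; lean = rotation about tool z (tool x tips down for +)."""
    o=ctrl.get_obs(); p=o['eef_pos'] if p0 is None else np.array(p0); R=Ro.from_euler('xyz',o['tool_rot']) if R0 is None else R0
    yaw=o['tool_rot'][2] if yaw is None else yaw
    T=Ro.from_euler('xyz',[-np.pi/2,0,yaw])*Ro.from_rotvec([0,0,lean])
    sh=R.inv().apply(np.array(pos)-p)/.025; tr=np.degrees((R.inv()*T).as_rotvec())/6
    print('t',round(o['time_s'],2),'pos',np.round(o['eef_pos'],4),'rot',np.round(o['tool_rot'],4),'w',round(o['gripper_width'],4),'F',np.round(o['force'],1)); print('shift',np.round(sh,2).tolist(),'turn',np.round(tr,2).tolist())
E
python3 - <<'E'
from mv import *
plan([.574,.215,.28],.308)
E
```

```text
t 2.2 pos [ 0.2473 -0.574   0.2313] rot [-1.5708  0.     -1.164 ] w 0.0858 F [ 0.1 -0.3 -1.1]
shift [-23.81, -1.95, 24.49] turn [-0.0, -14.06, 0.0]
```

{"api": "arm_command", "payload": {
  "commands": [
    [[0,-2.2,0],[0,0,0],1],
    [[-23.81,-2,24.49],[0,-14.06,0],1],
    [[-23.81,-2,24.49],[0,-14.06,0],1],
    [[-23.81,-2,24.49],[0,-14.06,0],1],
    [[-23.81,-2,24.49],[0,-14.06,0],1],
    [[-23.81,-2,24.49],[0,-14.06,0],1],
    [[-23.81,-2,24.49],[0,-14.06,0],1],
    [[-23.81,-2,24.49],[0,-14.06,0],1],
    [[-23.81,-2,24.49],[0,-14.06,0],1],
    [[-23.81,-2,24.49],[0,-14.06,0],1],
    [[-23.81,-2,24.49],[0,-14.06,0],1],
    [[-23.81,-2,24.49],[0,-14.06,0],1],
    [[-23.81,-2,24.49],[0,-14.06,0],1],
    [[-23.81,-2,24.49],[0,-14.06,0],1],
    [[-23.81,-2,24.49],[0,-14.06,0],1],
    [[-23.81,-2,24.49],[0,-14.06,0],1],
    [[-23.81,-2,24.49],[0,-14.06,0],1],
    [[-23.81,-2,24.49],[0,-14.06,0],1],
    [[-23.81,-2,24.49],[0,-14.06,0],1],
    [[-23.81,-2,24.49],[0,-14.06,0],1]
  ]
}}

```text
time_s: 3.87
eef_pos: [0.5507, 0.1596, 0.2809]
tool_rot: [-1.571, -0.001, 0.309]
force: [0.7, -0.5, 1.1]
gripper_width: 0.0854
```

Run:
```python
from mv import *
plan([.574,.215,.28],.308)
```

```text
t 3.87 pos [0.5507 0.1596 0.2809] rot [-1.5711e+00 -6.0000e-04  3.0890e-01] w 0.0854 F [ 0.7 -0.5  1.1]
shift [1.56, 0.04, 1.83] turn [0.0, 0.01, 0.01]
```

{"api": "arm_command", "payload": {
  "commands": [
    [[0,0,0],[0,0,0],1],
    [[0,0,0],[0,0,0],1],
    [[0,0,0],[0,0,0],1]
  ]
}}

```text
time_s: 4.12
eef_pos: [0.5499, 0.1572, 0.2804]
tool_rot: [-1.571, 0.001, 0.309]
force: [-0.1, -0.3, -0.1]
gripper_width: 0.0857
```

Run:
```python
from mv import *
plan([.574,.215,.26],.308)
```

```text
t 4.12 pos [0.5499 0.1572 0.2804] rot [-1.5713e+00  1.1000e-03  3.0910e-01] w 0.0857 F [-0.1 -0.3 -0.1]
shift [1.62, 0.81, 1.91] turn [0.01, 0.01, -0.01]
```

{"api": "arm_command", "payload": {
  "commands": [
    [[0.8,0.4,0.95],[0,0,0],1],
    [[1.62,0.81,1.91],[0,0,0],1],
    [[1.62,0.81,1.91],[0,0,0],1],
    [[1.62,0.81,1.91],[0,0,0],1]
  ]
}}

```text
time_s: 4.45
eef_pos: [0.5738, 0.2141, 0.2593]
tool_rot: [-1.571, 0.003, 0.308]
force: [-0.0, -0.8, 0.5]
gripper_width: 0.0853
```

Run:
```python
from mv import *
plan([.574,.215,.26],.308)
crop('scene',(300,80,420,210),5,'h1.png')
crop('top',(200,150,300,240),7,'h2.png')
```

```text
t 4.45 pos [0.5738 0.2141 0.2593] rot [-1.5712  0.0026  0.308 ] w 0.0853 F [-0.  -0.8  0.5]
shift [0.02, -0.03, 0.03] turn [0.0, 0.0, -0.02]
```

View pics/h1.png

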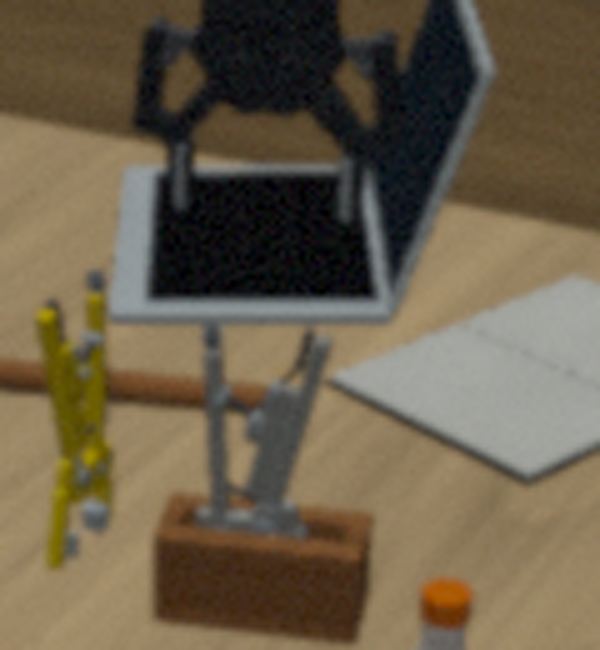

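View pics/h2.png

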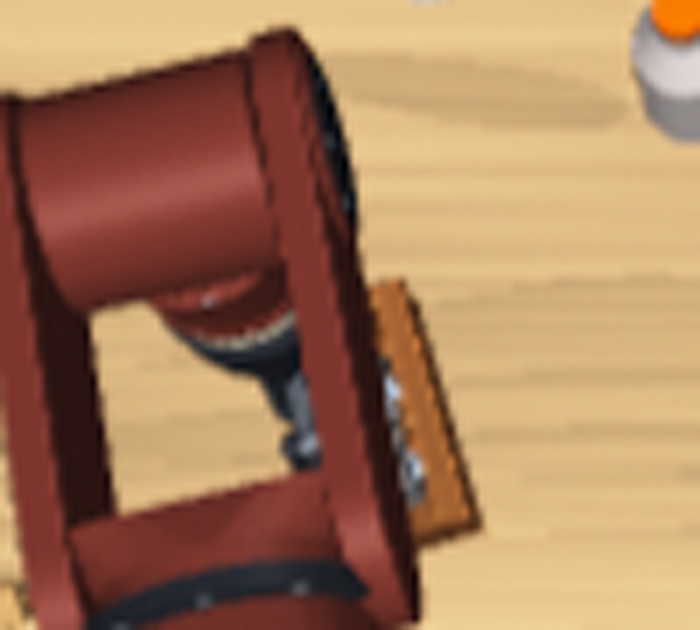

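Run:
```python
from h import *
o=ctrl.get_obs(); R=Ro.from_euler('xyz',o['tool_rot']).as_matrix(); p=o['eef_pos']
im=cv2.resize(cv2.imread('pics/h1.png'),None,fx=1,fy=1)
cv2.imwrite('pics/h1z.png',cv2.resize(cv2.cvtColor(im[0:240,110:430],cv2.COLOR_BGR2GRAY),None,fx=2.4,fy=2.4))
def tool(u,v):
    e,d=ray('scene',(u/5+300-.4,v/5+80-.4)); n=R[:,2]; t=(p-e)@n/(d@n); q=e+d*t; return np.round((q-p)@R*1e3,1)[:2]
for nm,u,v in(('Ltip in',189,208),('Ltip out',172,208),('Rtip in',338,220),('Rtip out',354,220),('Lpad top in',189,140),('Ltop link in at body',222,95),('Rpad top in',345,155),('R link at body',325,105),('L knuckle',137,120),('body bottom L',225,85),('body bottom R',330,95),('handle mov out',327,340),('handle fix out',205,330)):
    print(nm,tool(u,v))
```

```text
Ltip in [-41.9  -9.2]
Ltip out [-51.9  -8.4]
Rtip in [43.9 -8.7]
Rtip out [53.  -9.4]
Lpad top in [-42.1 -49.8]
Ltop link in at body [-23.6 -77.1]
Rpad top in [ 46.1 -47.3]
R link at body [ 33.9 -75.1]
L knuckle [-72.  -59.5]
body bottom L [-22.  -82.9]
body bottom R [ 36.4 -80.9]
handle mov out [40.8 66.5]
handle fix out [-32.  67.]
```

View pics/h1z.png

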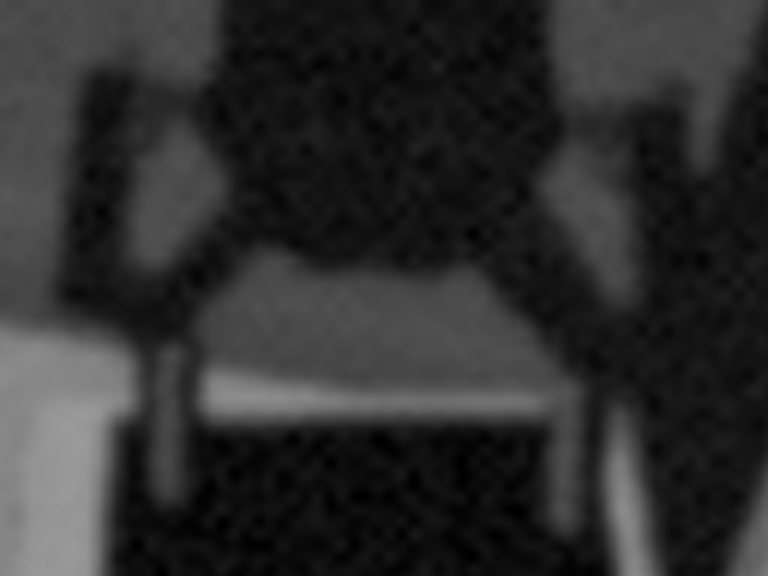

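```bash
cat > look.py <<'E'
import sys
from h import *
n,x0,y0,x1,y1,k,name=sys.argv[1],*map(int,sys.argv[2:6]),float(sys.argv[6]),sys.argv[7]
N=int(sys.argv[8]) if len(sys.argv)>8 else 3
im=np.mean([ctrl.get_image(n).astype(float) for _ in range(N)],0).astype(np.uint8)
o=cv2.resize(im[y0:y1,x0:x1],None,fx=k,fy=k,interpolation=cv2.INTER_CUBIC)
o=cv2.convertScaleAbs(o,alpha=1.3,beta=15)
for x in range(x0,x1,5):
    X=int((x-x0+.5)*k); cv2.line(o,(X,0),(X,8 if x%10==0 else 4),(0,0,255),1)
    if x%10==0: cv2.putText(o,str(x),(X,20),0,.4,(0,0,255))
for y in range(y0,y1,5):
    Y=int((y-y0+.5)*k); cv2.line(o,(0,Y),(8 if y%10==0 else 4,Y),(0,0,255),1)
    if y%10==0: cv2.putText(o,str(y),(10,Y+4),0,.4,(0,0,255))
cv2.imwrite('pics/'+name,o)
E
python3 look.py scene 322 92 386 180 6.8 k1.png 3
```

```text
(no output)
```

View pics/k1.png

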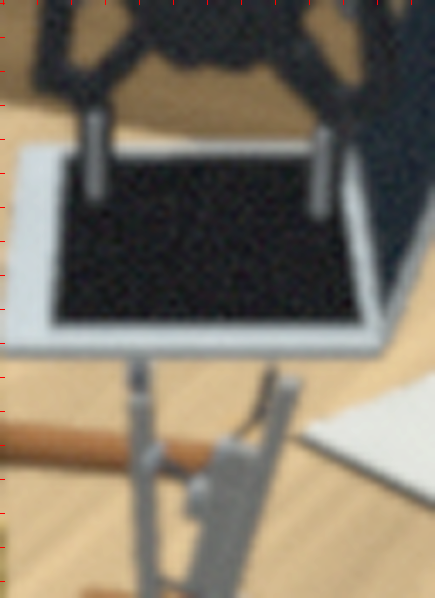

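Run:
```python
from h import *
o=ctrl.get_obs(); R=Ro.from_euler('xyz',o['tool_rot']).as_matrix(); p=o['eef_pos']; print(p)
px=lambda X,Y:np.array([X/6.8+322-.5,Y/6.8+92-.5])
# finger near-side face mid tips: tool z=-11
for y in(-9,-11,-13):
    pr=proj('scene',[p+R@np.array([sx*.0475,y*1e-3,-.011]) for sx in(-1,1)]); print(y,np.round(pr,2).tolist(),'obs',np.round([px(95,202),px(321,218)],2).tolist())
m=lambda a:a.mean(0)
obs=(px(95,202)+px(321,218))/2
off=obs-m(proj('scene',[p+R@np.array([sx*.0475,-.011,-.011]) for sx in(-1,1)])); print('cam off',off)
# handles ends: solve on plane z=.195 using off
for nm,X,Y in(('fix',140,362),('mov',287,380)):
    e,d=ray('scene',px(X,Y)-off); q=e+d*(.195-e[2])/d[2]; print(nm,np.round(q,4),'tool',np.round((q-p)@R*1e3,1))
```

```text
[0.57447224 0.21377663 0.26135993]
-9 [[334.85, 122.38], [368.06, 124.85]] obs [[335.47, 121.21], [368.71, 123.56]]
-11 [[334.85, 121.72], [368.09, 124.18]] obs [[335.47, 121.21], [368.71, 123.56]]
-13 [[334.85, 121.06], [368.12, 123.51]] obs [[335.47, 121.21], [368.71, 123.56]]
cam off [ 0.61723192 -0.56490514]
fix [0.5462 0.2045 0.195 ] tool [-29.8  66.3  -0.3]
mov [0.6099 0.2195 0.195 ] tool [35.4 66.4 -5.2]
```

Run:
```python
from mv import *
plan([.5776,.2132,.147],.28)
```

```text
t 4.7 pos [0.5745 0.2138 0.2614] rot [-1.5712e+00 -1.2000e-03  3.0660e-01] w 0.0853 F [ 0.5 -1.  -0.1]
shift [0.11, 4.57, -0.06] turn [0.0, 0.25, 0.01]
```

{"api": "arm_command", "payload": {
  "commands": [
    [[0.11,0.8,-0.06],[0,0.25,0],1],
    [[0.11,1.6,-0.06],[0,0.25,0],1],
    [[0.11,2.2,-0.06],[0,0.25,0],1],
    [[0.11,2.6,-0.06],[0,0.25,0],1],
    [[0.11,2.9,-0.06],[0,0.25,0],1],
    [[0.11,3.2,-0.06],[0,0.25,0],1],
    [[0.11,3.2,-0.06],[0,0.25,0],1]
  ]
}}

```text
time_s: 5.28
eef_pos: [0.5768, 0.2141, 0.1792]
tool_rot: [-1.571, 0.002, 0.282]
force: [-0.8, -0.1, -0.5]
gripper_width: 0.0856
```

```bash
python3 - <<'E'
from mv import *
plan([.5776,.2132,.147],.28)
E
python3 look.py scene 322 92 386 200 6 k2.png 2
```

```text
t 5.28 pos [0.5768 0.2141 0.1792] rot [-1.5707  0.0019  0.2818] w 0.0856 F [-0.8 -0.1 -0.5]
shift [0.02, 1.29, -0.05] turn [-0.0, 0.02, -0.02]
```

View pics/k2.png

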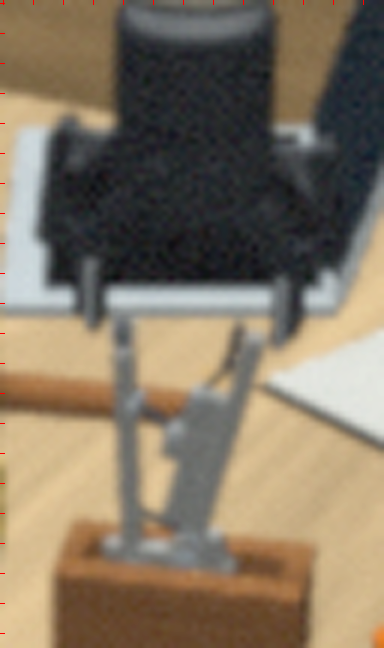

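{"api": "arm_command", "payload": {
  "commands": [
    [[0.05,0.3,-0.05],[0,0,0],1],
    [[0.05,0.6,-0.05],[0,0,0],1],
    [[0.05,0.9,-0.05],[0,0,0],1],
    [[0.05,1.29,-0.05],[0,0,0],1],
    [[0.05,1.29,-0.05],[0,0,0],1],
    [[0.05,1.29,-0.05],[0,0,0],1]
  ]
}}

```text
time_s: 5.88
eef_pos: [0.5779, 0.2135, 0.1466]
tool_rot: [-1.571, 0.003, 0.282]
force: [0.0, -0.3, 0.2]
gripper_width: 0.0857
```

```bash
python3 look.py scene 312 92 392 212 5 k3.png 2; python3 look.py top 220 150 290 240 6 k3t.png 1
```

```text
(no output)
```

View pics/k3.png

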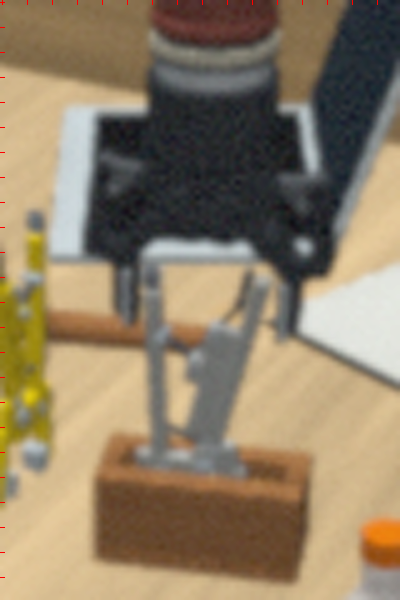

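View pics/k3t.png

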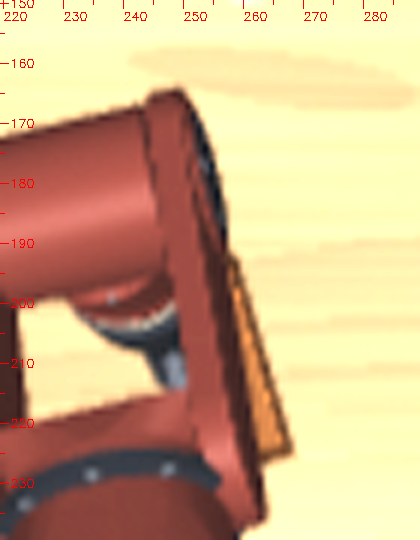

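{"api": "arm_command", "payload": {
  "commands": [
    [[0,0,0],[0,0,0],0.9],
    [[0,0,0],[0,0,0],0.85],
    [[0,0,0],[0,0,0],0.8],
    [[0,0,0],[0,0,0],0.8],
    [[0,0,0],[0,0,0],0.8]
  ]
}}

```text
time_s: 6.45
eef_pos: [0.5793, 0.2138, 0.1491]
tool_rot: [-1.571, -0.001, 0.282]
force: [-1.6, -1.0, 3.8]
gripper_width: 0.077
```

```bash
python3 look.py scene 312 92 392 212 5 k4.png 2
```

```text
(no output)
```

View pics/k4.png

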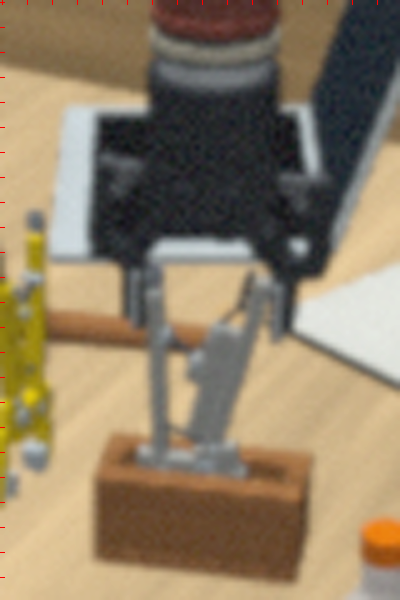

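{"api": "arm_command", "payload": {
  "commands": [
    [[0,0,0],[0,0,0],0.95],
    [[0,-0.25,0],[0,0,0],0.95],
    [[0,-0.25,0],[0,0,0],0.9],
    [[0,-0.25,0],[0,0,0],0.85],
    [[0,-0.25,0],[0,0,0],0.82],
    [[0,-0.25,0],[0,0,0],0.82],
    [[0,-0.25,0],[0,0,0],0.82]
  ]
}}

```text
time_s: 7.13
eef_pos: [0.5789, 0.2137, 0.1545]
tool_rot: [-1.571, 0.0, 0.282]
force: [-1.5, -0.1, 1.3]
gripper_width: 0.078
```

{"api": "arm_command", "payload": {
  "commands": [
    [[0,0,0],[0,0,0],0.78],
    [[0,0,0],[0,0,0],0.78],
    [[0,0,0],[0,0,0],0.78]
  ]
}}

```text
time_s: 7.38
eef_pos: [0.5794, 0.2138, 0.1555]
tool_rot: [-1.571, -0.001, 0.282]
force: [-1.4, -0.6, 5.3]
gripper_width: 0.0766
```

```bash
python3 look.py scene 312 92 392 212 5 k5.png 1
```

```text
(no output)
```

View pics/k5.png

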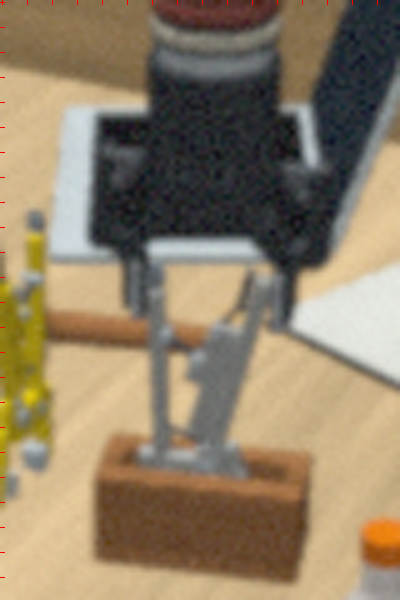

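{"api": "arm_command", "payload": {
  "commands": [
    [[0,0,0],[0,0,0],0.74],
    [[0,0,0],[0,0,0],0.74],
    [[0,0,0],[0,0,0],0.74]
  ]
}}

```text
time_s: 7.68
eef_pos: [0.5806, 0.2141, 0.157]
tool_rot: [-1.571, -0.004, 0.282]
force: [-2.6, -1.0, 8.6]
gripper_width: 0.0745
```

{"api": "arm_command", "payload": {
  "commands": [
    [[0,-0.2,0],[0,0,0],0.74],
    [[0,-0.4,0],[0,0,0],0.74],
    [[0,-0.4,0],[0,0,0],0.74],
    [[0,-0.4,0],[0,0,0],0.74]
  ]
}}

```text
time_s: 8.02
eef_pos: [0.5784, 0.2136, 0.1635]
tool_rot: [-1.571, 0.001, 0.282]
force: [-0.2, 0.1, -3.4]
gripper_width: 0.0743
```

```bash
python3 look.py scene 312 92 392 212 5 k6.png 1
```

```text
(no output)
```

View pics/k6.png

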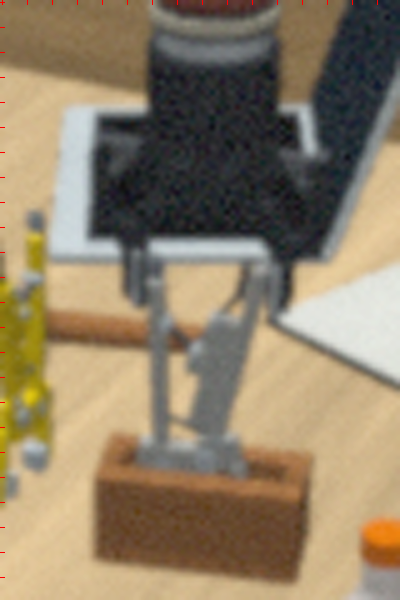

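{"api": "arm_command", "payload": {
  "commands": [
    [[0,-0.3,0],[0,0,0],0.74],
    [[0,-0.7,0],[0,0,0],0.74],
    [[0,-1.2,0],[0,0,0],0.74],
    [[0,-1.8,0],[0,0,0],0.74],
    [[0,-2.4,0],[0,0,0],0.74],
    [[0,-3.0,0],[0,0,0],0.74],
    [[0,-3.6,0],[0,0,0],0.74],
    [[0,-4.2,0],[0,0,0],0.74],
    [[0,-4.7,0],[0,0,0],0.74],
    [[0,-5.0,0],[0,0,0],0.74],
    [[0,-5.2,0],[0,0,0],0.74],
    [[0,-5.2,0],[0,0,0],0.74],
    [[0,-5.2,0],[0,0,0],0.74]
  ]
}}

```text
time_s: 9.15
eef_pos: [0.5788, 0.2136, 0.2942]
tool_rot: [-1.571, 0.0, 0.282]
force: [0.5, 0.3, -3.4]
gripper_width: 0.0746
```

```bash
python3 look.py scene 302 30 402 150 5 k7.png 2; python3 look.py scene 302 30 402 150 5 k7.png 2; python3 look.py top 220 150 290 240 6 k7t.png 1
```

```text
(no output)
```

View pics/k7.png

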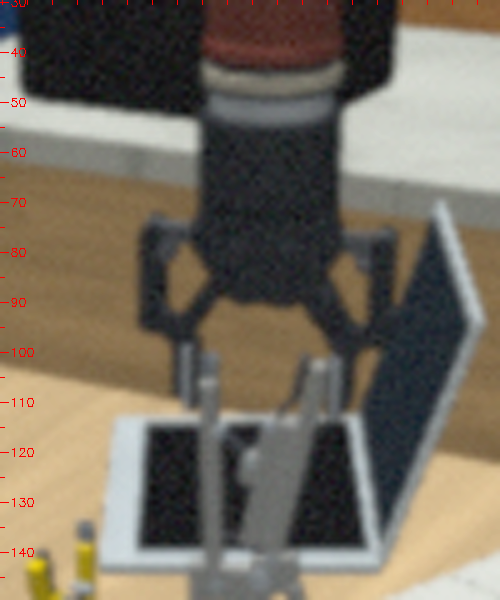

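Run:
```python
from mv import *
plan([.5429,-.2826,.305],.186)
print(onz('top',(298,157),.15))
```

```text
t 9.4 pos [0.5784 0.2136 0.2932] rot [-1.5707  0.0021  0.2822] w 0.0743 F [ 0.6  0.8 -2.9]
shift [-6.89, -0.46, -18.67] turn [-0.0, 0.92, -0.02]
[0.74111186 0.05666961 0.15      ]
```

{"api": "arm_command", "payload": {
  "commands": [
    [[-0.14,-0.3,-0.37],[0,0.02,0],0.74],
    [[-0.41,-0.5,-1.12],[0,0.06,0],0.74],
    [[-0.76,-0.5,-2.05],[0,0.1,0],0.74],
    [[-1.17,-0.5,-3.17],[0,0.16,0],0.74],
    [[-1.58,-0.5,-4.29],[0,0.21,0],0.74],
    [[-2.0,-0.5,-5.41],[0,0.27,0],0.74],
    [[-2.48,-0.5,-6.72],[0,0.33,0],0.74],
    [[-2.96,-0.5,-8.03],[0,0.4,0],0.74],
    [[-3.45,-0.5,-9.33],[0,0.46,0],0.74],
    [[-3.93,-0.5,-10.64],[0,0.52,0],0.74],
    [[-4.41,-0.5,-11.95],[0,0.59,0],0.74],
    [[-4.89,-0.5,-13.26],[0,0.65,0],0.74],
    [[-5.3,-0.5,-14.38],[0,0.71,0],0.74],
    [[-5.72,-0.5,-15.5],[0,0.76,0],0.74],
    [[-6.13,-0.5,-16.6],[0,0.82,0],0.74],
    [[-6.48,-0.5,-17.55],[0,0.86,0],0.74],
    [[-6.75,-0.5,-18.3],[0,0.9,0],0.74],
    [[-6.89,-0.46,-18.67],[0,0.92,0],0.74],
    [[-6.89,-0.46,-18.67],[0,0.92,0],0.74],
    [[-6.89,-0.46,-18.67],[0,0.92,0],0.74]
  ]
}}

```text
time_s: 11.07
eef_pos: [0.5432, -0.2826, 0.3059]
tool_rot: [-1.57, -0.0, 0.185]
force: [-0.2, -0.7, -3.0]
gripper_width: 0.0745
```

```bash
python3 - <<'E'
from mv import *
plan([.5429,-.2826,.305],.186)
E
python3 look.py scene 180 120 320 300 4 m1.png 2;python3 look.py scene 200 150 270 300 4 m1b.png 1;  python3 look.py top 340 150 440 250 6 m1t.png 1
```

```text
t 11.07 pos [ 0.5432 -0.2826  0.3059] rot [-1.57   -0.      0.1848] w 0.0745 F [-0.2 -0.7 -3. ]
shift [-0.01, 0.04, 0.0] turn [-0.01, -0.01, 0.0]
```

View pics/m1.png

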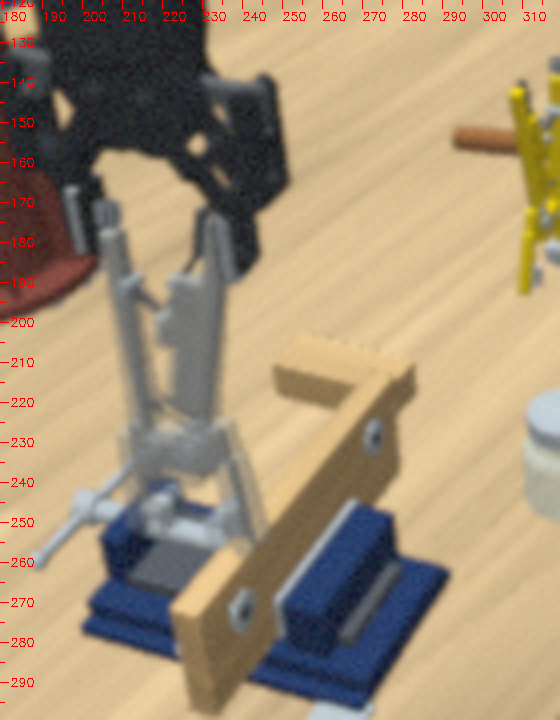

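View pics/m1t.png

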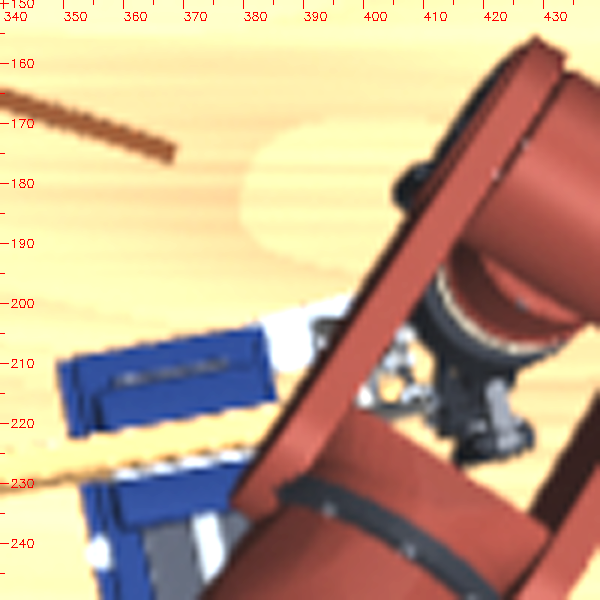

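```bash
cat > ov.py <<'E'
import sys
from h import *
def overlay(ox,oy,oz,rx,ry,rz,box,k,name,im=None,gap=.0275,hm=(.016,.039)):
    """pliers origin at tool (ox,oy,oz); extra lean rx,ry,rz"""
    o=ctrl.get_obs(); R=Ro.from_euler('xyz',o['tool_rot']); T=R.apply([ox,oy,oz])+o['eef_pos']
    A=R*Ro.from_euler('x',np.pi/2)*Ro.from_rotvec([rx,ry,rz])
    f=lambda P:A.apply(np.atleast_2d(P))+T
    im=ctrl.get_image('scene') if im is None else im
    x0,y0,x1,y1=box; c=cv2.convertScaleAbs(cv2.resize(im[y0:y1,x0:x1],None,fx=k,fy=k,interpolation=cv2.INTER_CUBIC),alpha=1.3,beta=15)
    cv2.imwrite('pics/raw_'+name,c)
    c=c.copy()
    m=-.010+gap
    segs=[]
    for y in(-.006,.006):
        col=(0,255,0) if y<0 else (0,160,255)
        L=[((-.034,-.036),(-.034,0)),((-.034,-.036),(-.018,-.036)),((m+.027,-.040),(m+.027,0)),((-.01,0),(m,0)),((-.01,-.035),(-.01,-.017)),((m,-.035),(m,-.017)),
           ((-.0265,.11),(-.0279,.137)),((-.0285-.0055,.151),(-.0285+.0055,.151)),((-.0275-.0055,.11),(-.0285-.0055,.151)),((hm[0],.034),(hm[1],.152)),((hm[1]-.0055,.152),(hm[1]+.0055,.152))]
        for a,b in L:
            q=(proj('scene',f([[a[0],y,a[1]],[b[0],y,b[1]]]))-[x0,y0]+.5)*k
            cv2.line(c,*[tuple(int(v) for v in p) for p in q],col,1,cv2.LINE_AA)
    cv2.imwrite('pics/'+name,c); return f
E
python3 - <<'E'
from ov import *
im=np.mean([ctrl.get_image('scene').astype(float) for _ in range(2)],0).astype(np.uint8); cv2.imwrite('pics/m2full.png',im)
overlay(-.0032,.117,0,0,0,0,(192,155,262,265),7,'m2.png',im)
E
python3 -c "
import cv2,numpy as np
cv2.imwrite('pics/m2x.png',cv2.resize(np.hstack([cv2.imread('pics/raw_m2.png')[:,:390],cv2.imread('pics/m2.png')[:,:390]]),None,fx=.77,fy=.77,interpolation=cv2.INTER_AREA))"
```

```text
(no output)
```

View pics/m2x.png

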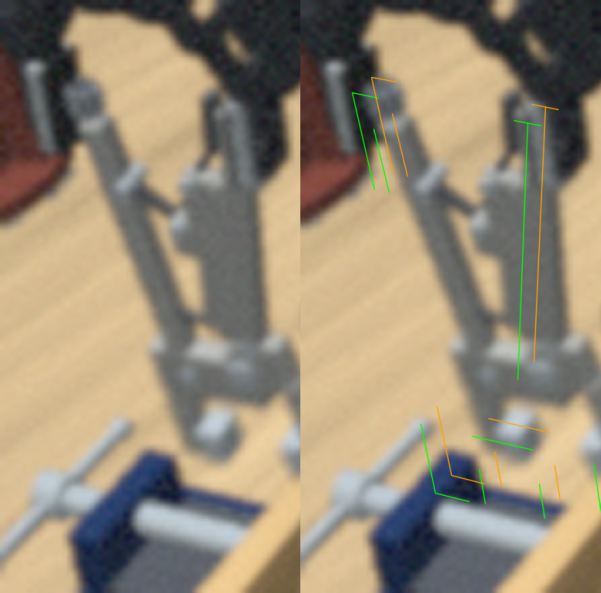

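{"api": "arm_command", "payload": {
  "commands": [
    [[0,0,0],[0,0,0],0.74],
    [[0,0,0],[0,0,0],0.74],
    [[0,0,0],[0,0,0],0.74],
    [[0,0,0],[0,0,0],0.74],
    [[0,0,0],[0,0,0],0.74],
    [[0,0,0],[0,0,0],0.74]
  ]
}}

```text
time_s: 11.87
eef_pos: [0.5435, -0.2825, 0.3059]
tool_rot: [-1.571, 0.0, 0.186]
force: [-0.4, 0.4, -3.4]
gripper_width: 0.0743
```

Run:
```python
from ov import *
L=[]
for i in range(8):
    im=ctrl.get_image('scene'); L.append(cv2.resize(im[155:265,195:260],None,fx=3,fy=3))
cv2.imwrite('pics/sw.png',np.vstack([np.hstack(L[:4])[:300],np.hstack(L[4:])[:300]]))
overlay(-.0032,.117,0,0,0,0,(192,155,262,265),5,'m3.png')
```

```text
(no output)
```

View pics/sw.png

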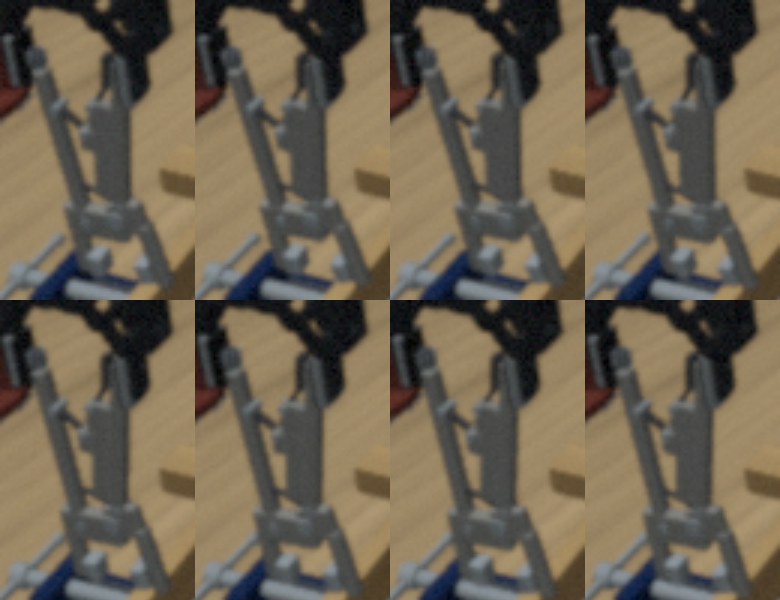

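View pics/m3.png

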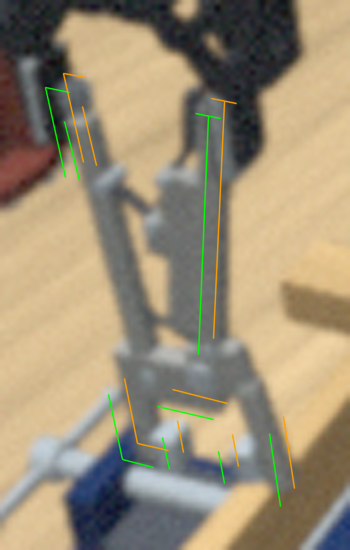

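{"api": "arm_command", "payload": {
  "commands": [
    [[0,0,0],[0,0,0],0.74],
    [[0,0,0],[0,0,0],0.74],
    [[0,0,0],[0,0,0],0.74],
    [[0,0,0],[0,0,0],0.74],
    [[0,0,0],[0,0,0],0.74],
    [[0,0,0],[0,0,0],0.74],
    [[0,0,0],[0,0,0],0.74],
    [[0,0,0],[0,0,0],0.74]
  ]
}}

```text
time_s: 12.98
eef_pos: [0.5435, -0.2825, 0.3059]
tool_rot: [-1.571, 0.0, 0.186]
force: [-1.1, 0.4, -4.1]
gripper_width: 0.0743
```

Run:
```python
from ov import *
im0=ctrl.get_image('scene')
im=np.mean([ctrl.get_image('scene').astype(float) for _ in range(3)],0).astype(np.uint8); cv2.imwrite('pics/m4full.png',im)
overlay(-.0032,.117,0,0,0,0,(192,155,262,265),5.4,'m4.png',im)
a=cv2.imread('pics/raw_m4.png')
for x in range(195,262,5):
    X=int((x-192+.5)*5.4); cv2.line(a,(X,0),(X,5),(0,0,255)); 
    if x%10==0: cv2.putText(a,str(x),(X-10,16),0,.35,(0,0,255))
for y in range(160,265,5):
    Y=int((y-155+.5)*5.4); cv2.line(a,(0,Y),(5,Y),(0,0,255)); 
    if y%10==0:cv2.putText(a,str(y),(7,Y+4),0,.35,(0,0,255))
cv2.imwrite('pics/m4x.png',np.hstack([a,cv2.imread('pics/m4.png')]))
d=cv2.absdiff(im0,im)[150:270,190:265]; print(d.mean())
```

```text
3.732851851851852
```

View pics/m4x.png

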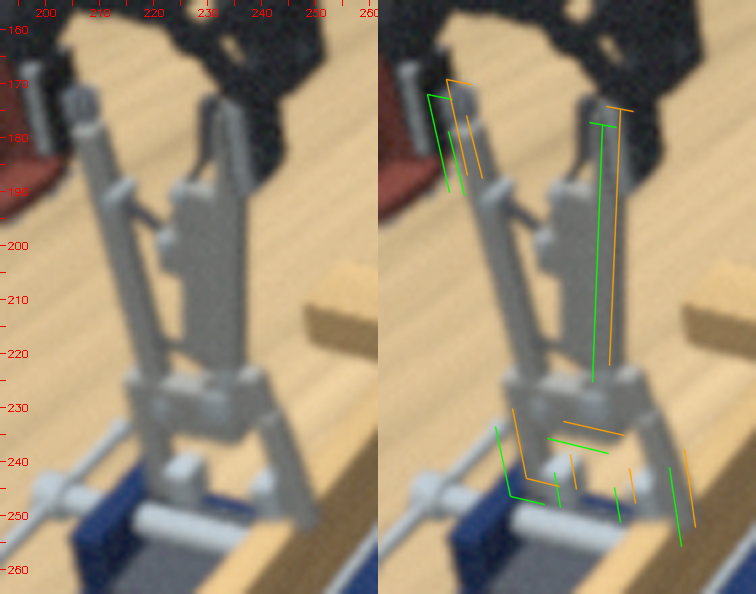

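```bash
cat > pf.py <<'E'
from h import *
from scipy.optimize import least_squares
o=ctrl.get_obs(); R=Ro.from_euler('xyz',o['tool_rot']); p=o['eef_pos']
px=lambda X,Y:np.array([X/5.4+192-.5,Y/5.4+155-.5])
F=[((-.0285,0,.151),(82,92),1),((.0435,-.006,-.041),(305,528),1),((.039,0,.152),(230,103),1),((-.010,0,-.026),(195,484),.7),((-.034,-.006,-.036),(151,497),.4),((.0435-.027,0,-.026),(255,492),.5)]
off=np.array([.6,-.2])
def f(q,full=False):
    A=R*Ro.from_euler('x',np.pi/2)*Ro.from_rotvec(q[3:6]); r=[]
    for P,uv,w in F: r.append((proj('scene',A.apply(P)+R.apply(q[:3])+p)[0]+off-px(*uv))*w)
    r=np.array(r)
    if full: return r
    return np.r_[r.ravel(),(q[2]-0)/.003,(q[0]+.003)/.004,q[5]/.04,(q[1]-.117)/.006,q[4]/.05]
s=least_squares(f,[-.003,.117,0,0,0,0]); print(np.round(s.x,4)); print(np.round(f(s.x,True),1).tolist())
E
python3 pf.py
```

```text
[-0.0031  0.1166  0.0027 -0.0046 -0.02    0.0143]
[[-1.7, -1.5], [1.0, 2.2], [0.9, 0.7], [0.0, -1.0], [-0.8, -0.3], [-0.2, -0.3]]
```

{"api": "arm_command", "payload": {
  "commands": [
    [[0,0.2,0],[0,0,0],0.74],
    [[0,0.4,0],[0,0,0],0.74],
    [[0,0.6,0],[0,0,0],0.74],
    [[0,0.8,0],[0,0,0],0.74],
    [[0,0.95,0],[0,0,0],0.74],
    [[0,1.0,0],[0,0,0],0.74],
    [[0,1.0,0],[0,0,0],0.74],
    [[0,1.0,0],[0,0,0],0.74]
  ]
}}

```text
time_s: 13.85
eef_pos: [0.5435, -0.2825, 0.2809]
tool_rot: [-1.571, 0.0, 0.186]
force: [0.1, -0.1, -2.9]
gripper_width: 0.0739
```

```bash
cat > ov2.py <<'E'
import sys
from ov import *
from fit import pose
V=np.array([.525,-.1995,.186])
def rail(c,x0,y0,k,off):
    L=[((-.009,-.12,.112),(-.009,0,.112)),((.009,-.12,.112),(.009,0,.112)),((-.009,-.12,.112),(.009,-.12,.112))]
    a=np.linspace(0,2*np.pi,25); cir=[(.0145,-.085+.012*np.cos(t),.086+.012*np.sin(t)) for t in a]; L+=list(zip(cir,cir[1:]))
    L+=[((-.009,-.093,.112),(.009,-.093,.112)),((-.009,-.077,.112),(.009,-.077,.112))]
    for A,B in L:
        q=(proj('scene',pose(V,[A,B]))+off-[x0,y0]+.5)*k
        cv2.line(c,*[tuple(int(v) for v in p) for p in q],(255,0,255),1,cv2.LINE_AA)
E
cat > see.py <<'E'
import sys
from ov2 import *
name=sys.argv[1]; gap=float(sys.argv[2]); ox,oy,oz=map(float,sys.argv[3:6]); b=tuple(map(int,sys.argv[6:10])); k=float(sys.argv[10])
im=np.mean([ctrl.get_image('scene').astype(float) for _ in range(2)],0).astype(np.uint8)
overlay(ox,oy,oz,0,0,0,b,k,name,im,gap)
c=cv2.imread('pics/'+name); rail(c,b[0],b[1],k,np.array([.17,-.06]))
cv2.imwrite('pics/'+name,np.hstack([cv2.imread('pics/raw_'+name),c]))
E
python3 see.py n1.png .0275 -.003 .117 .0025 200 195 268 290 5.5
```

```text
(no output)
```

View pics/n1.png

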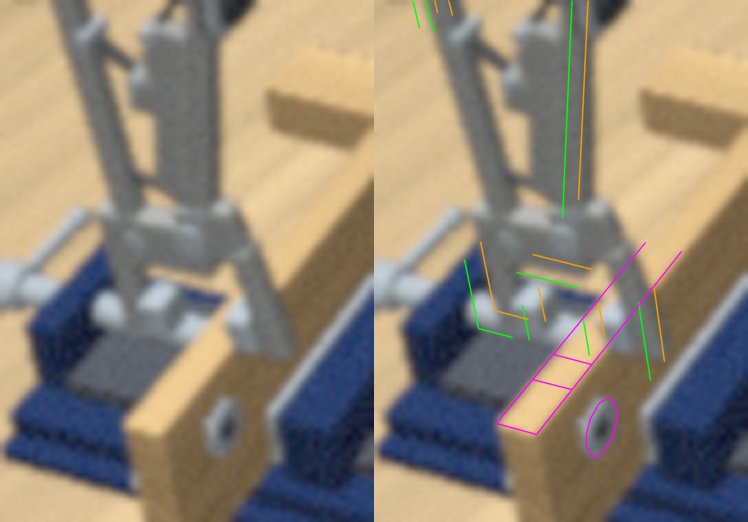

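Run:
```python
from ov2 import *
im=np.mean([ctrl.get_image('scene').astype(float) for _ in range(4)],0).astype(np.uint8); cv2.imwrite('pics/n2full.png',im)
b=(216,232,258,285);k=14
c=cv2.convertScaleAbs(cv2.resize(im[b[1]:b[3],b[0]:b[2]],None,fx=k,fy=k,interpolation=cv2.INTER_CUBIC),alpha=1.4,beta=10)
rail(c,b[0],b[1],k,np.array([.17,-.06]))
for x in range(220,258,5): cv2.putText(c,str(x),(int((x-b[0]+.5)*k),12),0,.4,(0,0,255))
for y in range(235,285,5): cv2.putText(c,str(y),(0,int((y-b[1]+.5)*k)+4),0,.4,(0,0,255))
cv2.imwrite('pics/n2.png',c)
```

```text
(no output)
```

View pics/n2.png

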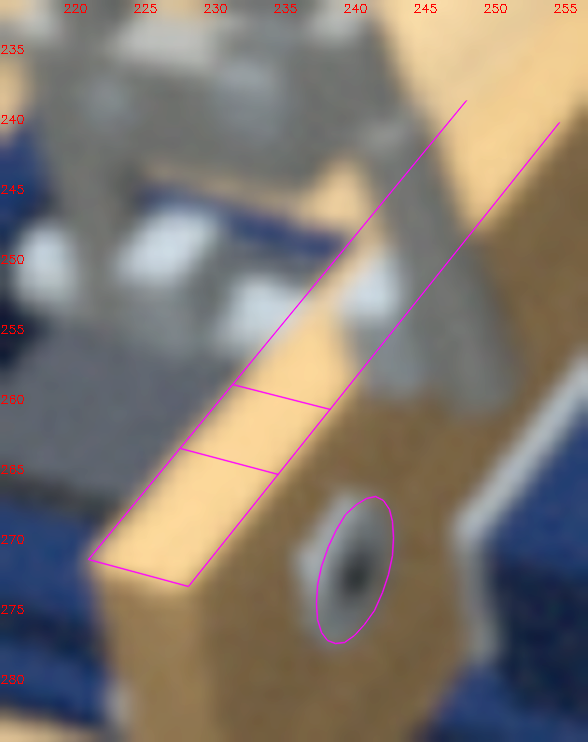

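{"api": "arm_command", "payload": {
  "commands": [
    [[0,0,0],[0,0,0],0.76],
    [[0,0,0],[0,0,0],0.77],
    [[0,0,0],[0,0,0],0.77],
    [[0,0,0],[0,0,0],0.77]
  ]
}}

```text
time_s: 14.48
eef_pos: [0.5435, -0.2825, 0.2809]
tool_rot: [-1.571, 0.0, 0.186]
force: [-0.0, -0.7, -3.5]
gripper_width: 0.0755
```

```bash
cat > n3.py <<'E'
from ov2 import *
import sys
im=np.mean([ctrl.get_image('scene').astype(float) for _ in range(4)],0).astype(np.uint8); cv2.imwrite('pics/n3full.png',im)
b=(218,236,256,264);k=20
c=cv2.convertScaleAbs(cv2.resize(im[b[1]:b[3],b[0]:b[2]],None,fx=k,fy=k,interpolation=cv2.INTER_CUBIC),alpha=1.4,beta=0)
for x in range(220,258,5): cv2.putText(c,str(x),(int((x-b[0]+.5)*k),12),0,.4,(0,0,255))
for y in range(240,262,5): cv2.putText(c,str(y),(0,int((y-b[1]+.5)*k)+4),0,.4,(0,0,255))
cv2.imwrite('pics/'+sys.argv[1],c)
print(ctrl.get_obs()['force'],ctrl.get_obs()['eef_pos'])
E
python3 n3.py n3.png
```

```text
[-0.05051842  0.30795976 -3.04655136] [ 0.54348607 -0.28255762  0.28092124]
```

View pics/n3.png

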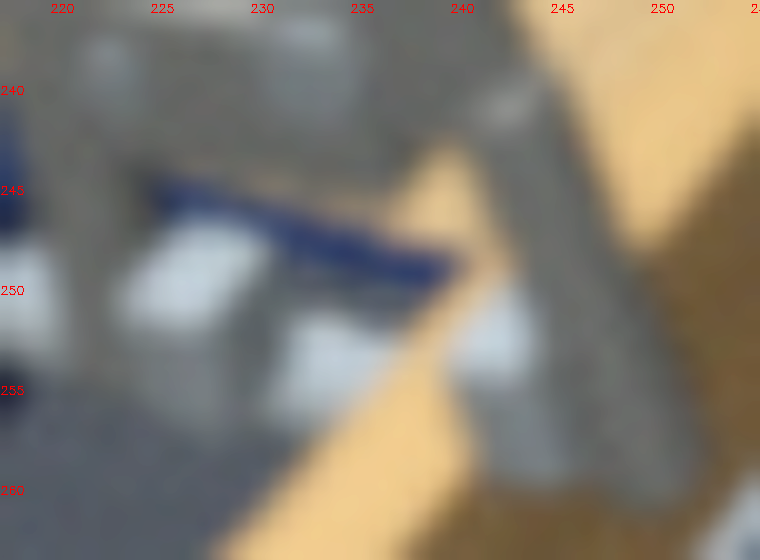

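```bash
cat > bp.py <<'E'
from ov2 import *
def vis(X,Y,z,k=20,b=(218,236),off=np.array([.17,-.06])):
    q=onz('scene',np.array([X/k+b[0]-.5,Y/k+b[1]-.5])-off,z)-[V[0],V[1],0]; c,s=np.cos(V[2]),np.sin(V[2]); return np.round([(c*q[0]+s*q[1])*1e3,(-s*q[0]+c*q[1])*1e3],1)
if __name__=='__main__':
    for z in(.143,.147,.151):
        print(z,'fix near',vis(212,330,z),'fix far',vis(272,238,z),'mov near',vis(450,372,z),'mov far',vis(500,292,z))
E
python3 bp.py
```

```text
0.143 fix near [ -6.9 -89.1] fix far [ -8.9 -73.4] mov near [ 21.4 -86.5] mov far [ 19.9 -73. ]
0.147 fix near [ -3.9 -93. ] fix far [ -5.8 -77.3] mov near [ 24.3 -90.4] mov far [ 22.7 -76.9]
0.151 fix near [ -0.8 -96.9] fix far [ -2.8 -81.3] mov near [ 27.1 -94.3] mov far [ 25.6 -80.9]
```

```bash
python3 look.py top 380 190 424 230 16 t1.png 4
```

```text
(no output)
```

View pics/t1.png

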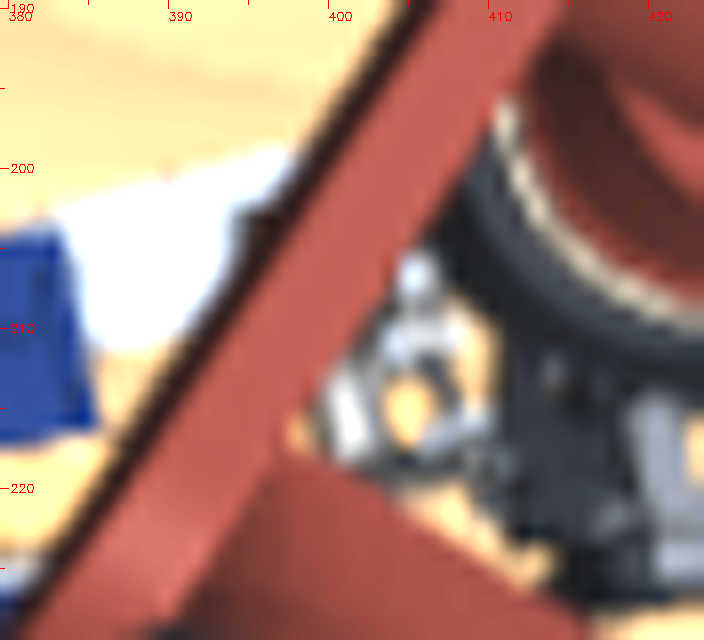

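Run:
```python
import cv2,numpy as np
im=cv2.imread('pics/n3full.png'); b=(198,168,248,212);k=15
c=cv2.convertScaleAbs(cv2.resize(im[b[1]:b[3],b[0]:b[2]],None,fx=k,fy=k,interpolation=cv2.INTER_CUBIC),alpha=1.6,beta=10)
for x in range(200,248,5): cv2.putText(c,str(x),(int((x-b[0]+.5)*k),12),0,.4,(0,0,255))
for y in range(170,212,5): cv2.putText(c,str(y),(0,int((y-b[1]+.5)*k)+4),0,.4,(0,0,255))
cv2.imwrite('pics/n3h.png',c)
```

```text
(no output)
```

View pics/n3h.png

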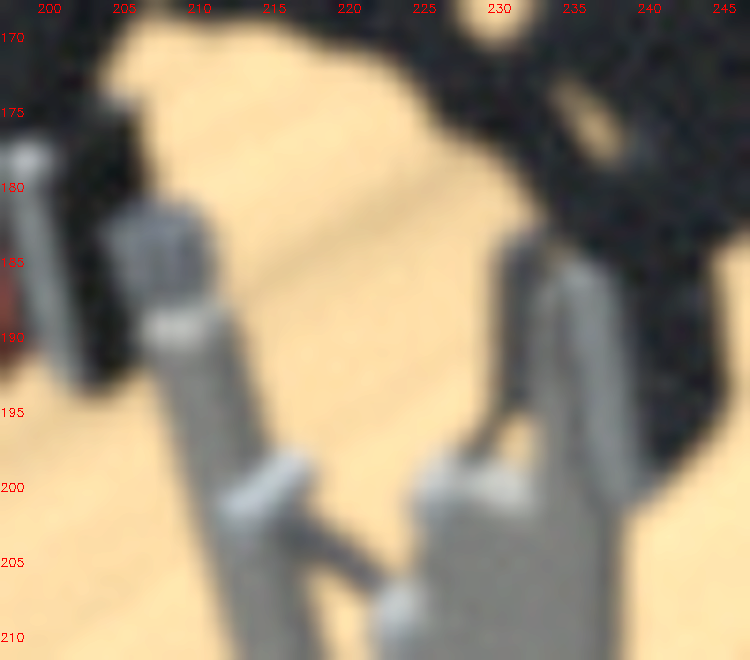

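```bash
cat > pf2.py <<'E'
from h import *
from scipy.optimize import least_squares
from ov2 import V
o=ctrl.get_obs(); R=Ro.from_euler('xyz',o['tool_rot']); p=o['eef_pos']
a=lambda X,Y:np.array([X/15+198-.5,Y/15+168-.5]); b=lambda X,Y:np.array([X/20+218-.5,Y/20+236-.5])
m=.0183
F=[((-.0278,0,.137),a(185,325),1),((-.0285,0,.151),a(158,222),1),((-.010,-.008,-.017),b(212,330),1),((-.01,.008,-.017),b(272,238),1),((m,-.008,-.017),b(450,372),1),((m,.008,-.017),b(500,292),1)]
for off in((.6,-.2),(.6,.1),(.2,-.1),(.6,-.6)):
  off=np.array(off)
  def f(q,full=False):
    A=R*Ro.from_euler('x',np.pi/2)*Ro.from_rotvec(q[3:6]); g=lambda P:A.apply(P)+R.apply(q[:3])
    r=np.array([(proj('scene',g(P)+p)[0]+off-uv) for P,uv,w in F])
    if full: return r
    t=R.inv().apply(g((-.028,0,.14)))
    return np.r_[r.ravel()/.5,t[2]/.002,(t[0]+.0055+.0322)/.0015]
  s=least_squares(f,[-.003,.117,0,0,0,0]); q=s.x; print(off,'pos',np.round(q[:3]*1e3,1),'rot',np.round(q[3:],3),'cost',round(s.cost,2))
  A=R*Ro.from_euler('x',np.pi/2)*Ro.from_rotvec(q[3:6])
  for P in((-.01,0,-.026),(m,0,-.026)):
    w=A.apply(P)+R.apply(q[:3])+p; 
    uvo=w; d=w-[V[0],V[1],0]; c,sn=np.cos(V[2]),np.sin(V[2]); print('   pad world z',round(w[2],4),'vise',np.round([(c*d[0]+sn*d[1])*1e3,(-sn*d[0]+c*d[1])*1e3],1))
  print(np.round(f(q,True),1).tolist())
E
python3 pf2.py
```

```text
[ 0.6 -0.2] pos [ -2.1 121.4   4.1] rot [-0.019 -0.032  0.075] cost 7.3
   pad world z 0.1332 vise [ -8.4 -82.1]
   pad world z 0.1341 vise [ 19.8 -80. ]
[[-0.5, -0.3], [-0.3, 0.5], [-0.2, 0.2], [0.2, 0.3], [-0.4, 0.0], [0.3, -0.5]]
[0.6 0.1] pos [ -2.1 120.7   4.3] rot [-0.018 -0.032  0.076] cost 7.49
   pad world z 0.1339 vise [ -8.4 -81.9]
   pad world z 0.1348 vise [ 19.8 -79.7]
[[-0.5, -0.3], [-0.3, 0.5], [-0.2, 0.2], [0.2, 0.3], [-0.4, 0.0], [0.3, -0.5]]
[ 0.2 -0.1] pos [ -1.4 121.4   4.6] rot [-0.019 -0.034  0.074] cost 8.81
   pad world z 0.1332 vise [ -7.7 -81.5]
   pad world z 0.1342 vise [ 20.5 -79.4]
[[-0.5, -0.3], [-0.3, 0.5], [-0.2, 0.2], [0.2, 0.3], [-0.4, -0.0], [0.3, -0.5]]
[ 0.6 -0.6] pos [ -2.  122.3   3.7] rot [-0.02  -0.033  0.075] cost 7.05
   pad world z 0.1324 vise [ -8.3 -82.5]
   pad world z 0.1333 vise [ 19.9 -80.3]
[[-0.5, -0.3], [-0.3, 0.5], [-0.2, 0.2], [0.2, 0.3], [-0.4, 0.0], [0.3, -0.5]]
```

Run:
```python
from mv import *
plan([.5413,-.2871,.283],.111)
```

```text
t 14.88 pos [ 0.5435 -0.2825  0.2809] rot [-1.5707  0.      0.1858] w 0.0754 F [ 0.1  0.9 -3.7]
shift [-0.12, -0.08, -0.16] turn [-0.0, 0.71, -0.0]
```

{"api": "arm_command", "payload": {
  "commands": [
    [[-0.03,-0.08,-0.04],[0,0.15,0],0.77],
    [[-0.06,-0.08,-0.08],[0,0.3,0],0.77],
    [[-0.09,-0.08,-0.12],[0,0.5,0],0.77],
    [[-0.12,-0.08,-0.16],[0,0.71,0],0.77],
    [[-0.12,-0.08,-0.16],[0,0.71,0],0.77],
    [[-0.12,-0.08,-0.16],[0,0.71,0],0.77],
    [[-0.12,-0.08,-0.16],[0,0.71,0],0.77],
    [[-0.12,-0.08,-0.16],[0,0.71,0],0.77]
  ]
}}

```text
time_s: 15.55
eef_pos: [0.5413, -0.287, 0.2829]
tool_rot: [-1.571, 0.0, 0.112]
force: [-0.2, 0.6, -3.3]
gripper_width: 0.0757
```

```bash
python3 n3.py n4.png
```

```text
[-0.33735349  0.43323883 -3.57607674] [ 0.54131997 -0.286974    0.28292634]
```

View pics/n4.png

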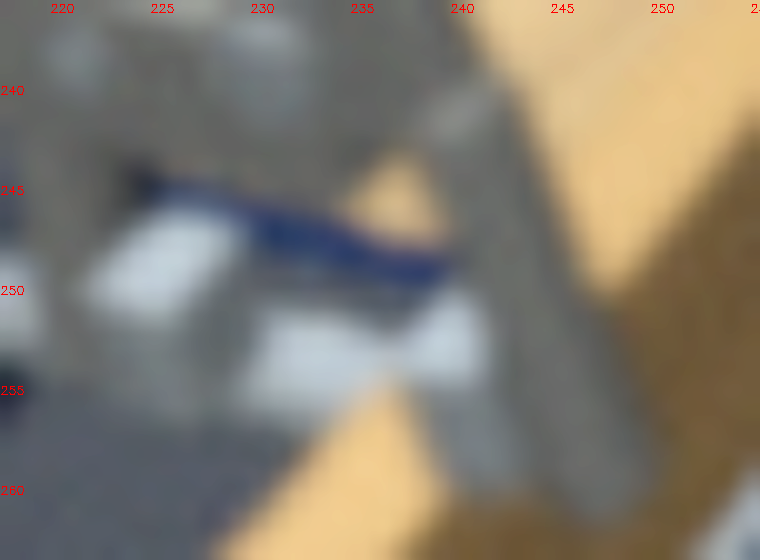

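Run:
```python
from bp import *
for z in(.142,.144,.146): print(z,'fix near',vis(172,322,z),'fix far',vis(244,232,z),'mov near',vis(404,372,z),'mov far',vis(452,295,z))
```

```text
0.142 fix near [-12.5 -88.5] fix far [-13.1 -72.5] mov near [ 16.  -87.2] mov far [ 14.4 -74.2]
0.144 fix near [-11.  -90.4] fix far [-11.6 -74.5] mov near [ 17.4 -89.2] mov far [ 15.8 -76.2]
0.146 fix near [ -9.5 -92.4] fix far [-10.1 -76.5] mov near [ 18.8 -91.1] mov far [ 17.3 -78.1]
```

{"api": "arm_command", "payload": {
  "commands": [
    [[0,0.0,-0.1],[0,0.3,0],0.77],
    [[0,0.15,-0.1],[0,0.35,0],0.77],
    [[0,0.35,-0.1],[0,0.35,0],0.77],
    [[0,0.55,-0.1],[0,0.35,0],0.77],
    [[0,0.75,-0.1],[0,0.35,0],0.77],
    [[0,0.85,-0.1],[0,0.35,0],0.77],
    [[0,0.85,-0.1],[0,0.35,0],0.77]
  ]
}}

```text
time_s: 16.33
eef_pos: [0.542, -0.2898, 0.2625]
tool_rot: [-1.572, -0.001, 0.075]
force: [-0.7, 0.0, 0.8]
gripper_width: 0.0754
```

```bash
python3 look.py scene 212 232 256 280 13 n5.png 2
```

```text
(no output)
```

View pics/n5.png

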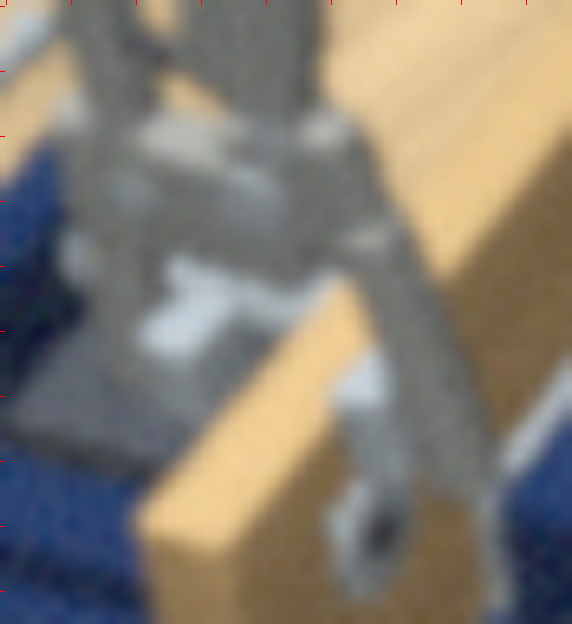

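```bash
sed -i 's/b=(218,236,256,264);k=20/b=tuple(map(int,sys.argv[2:6])) if len(sys.argv)>2 else (218,236,256,264);k=20/' n3.py; python3 n3.py n6.png 219 247 249 275
python3 - <<'E'
from h import *
print(ctrl.get_obs()['gripper_width'])
E
```

```text
[ 0.17499756 -0.7191065   1.29274669] [ 0.54193275 -0.28968583  0.2624286 ]
0.0757448918810545
```

View pics/n6.png

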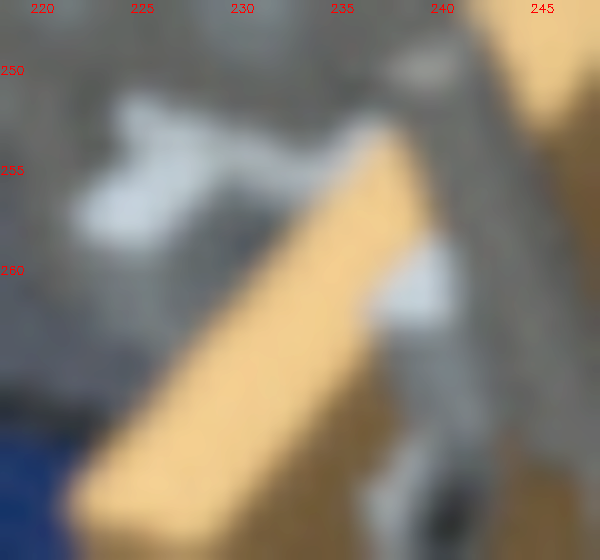

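Run:
```python
from bp import *
for z in(.1215,.1235,.1255,.128): print(z,*[ (n,vis(x,y,z,20,(219,247)).tolist()) for n,x,y in(('fn',160,238),('ff',210,165),('mn',370,310),('mf',418,247))])
```

```text
0.1215 ('fn', [-15.0, -88.5]) ('ff', [-16.2, -75.9]) ('mn', [13.3, -91.0]) ('mf', [13.1, -80.1])
0.1235 ('fn', [-13.5, -90.3]) ('ff', [-14.7, -77.8]) ('mn', [14.7, -92.8]) ('mf', [14.4, -82.0])
0.1255 ('fn', [-12.0, -92.2]) ('ff', [-13.2, -79.7]) ('mn', [16.1, -94.7]) ('mf', [15.8, -83.9])
0.128 ('fn', [-10.2, -94.5]) ('ff', [-11.4, -82.1]) ('mn', [17.9, -97.0]) ('mf', [17.6, -86.3])
```

```bash
python3 - <<'E'
from bp import *
print('pad near bottom corner at z .112',vis(165,372,.112,20,(219,247)),'at .1055',vis(165,372,.1055,20,(219,247)))
E
python3 look.py top 385 195 415 225 20 t2.png 3
```

```text
pad near bottom corner at z .112 [ -9.7 -98.7] at .1055 [-14.4 -92.9]
```

View pics/t2.png

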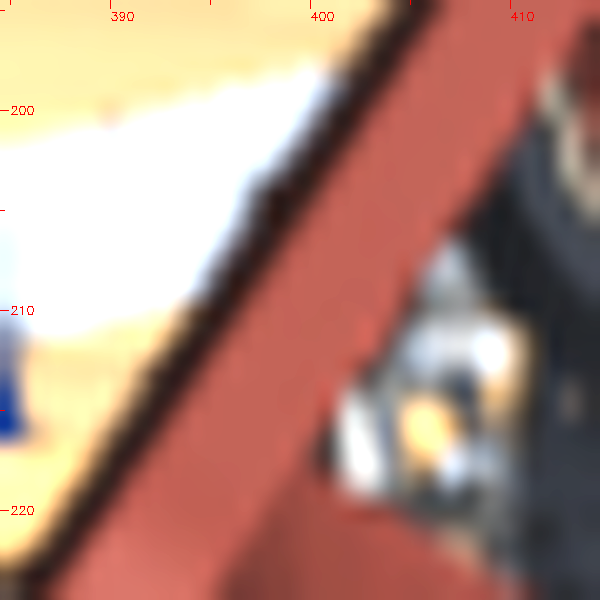

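{"api": "arm_command", "payload": {
  "commands": [
    [[0,0.06,0],[0,0,0],0.77],
    [[0,0.12,0],[0,0,0],0.77],
    [[0,0.12,0],[0,0,0],0.77]
  ]
}}

```text
time_s: 17.03
eef_pos: [0.5429, -0.2902, 0.2608]
tool_rot: [-1.573, -0.004, 0.075]
force: [0.3, -0.5, 6.0]
gripper_width: 0.0755
```

```bash
python3 n3.py n7.png 219 247 249 275
```

```text
[1.56788202 0.16758726 6.31651669] [ 0.54282924 -0.290178    0.26084375]
```

View pics/n7.png

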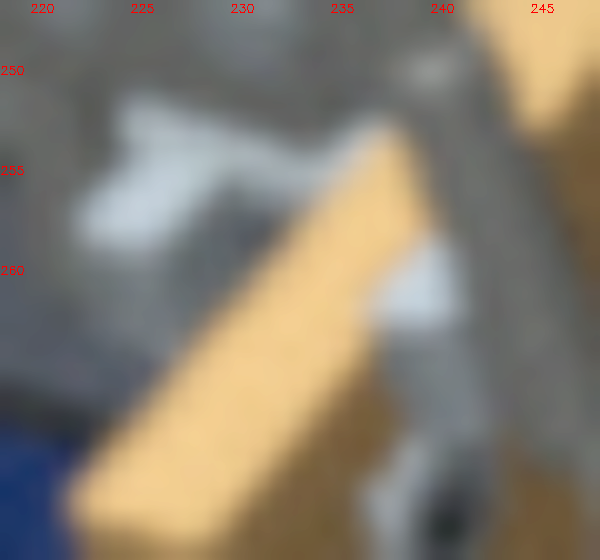

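```bash
python3 - <<'E'
from bp import *
def px(x,y,z): 
    q=(proj('scene',pose(V,[(x,y,z)]))[0]+[.17,-.06]-[219,247]+.5)*20; return np.round(q).tolist()
print('nut outer top',px(.0145,-.085,.098),'left',px(.0145,-.097,.086),'bottom',px(.0145,-.085,.074), 'inner top',px(.0115,-.085,.098))
for z in(.1055,.1085,.101): 
    print(z,'mov pad bottom near',px(.0147,-.0928,z),px(.0175,-.096,z),'far',px(.0147,-.077,z))
E
python3 n3.py n8.png 222 250 252 280
```

```text
nut outer top [434.0, 436.0] left [394.0, 585.0] bottom [461.0, 592.0] inner top [411.0, 429.0]
0.1055 mov pad bottom near [392.0, 432.0] [399.0, 456.0] far [463.0, 340.0]
0.1085 mov pad bottom near [388.0, 412.0] [395.0, 436.0] far [460.0, 320.0]
0.101 mov pad bottom near [397.0, 462.0] [404.0, 486.0] far [468.0, 370.0]
[ 0.23143029 -0.29659735  6.05546631] [ 0.54286279 -0.29017389  0.26086985]
```

View pics/n8.png

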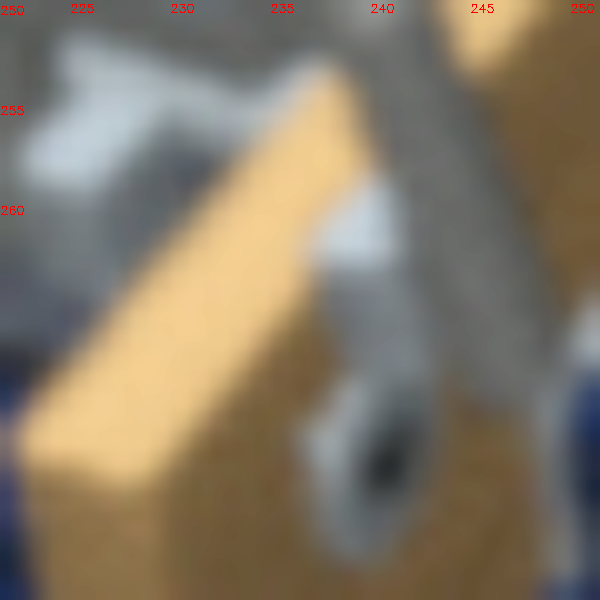

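```bash
python3 look.py scene 170 130 290 300 3.5 w1.png 1; python3 pf2.py >/dev/null
python3 - <<'E'
import cv2,numpy as np
from h import *
im=np.mean([ctrl.get_image('scene').astype(float) for _ in range(2)],0).astype(np.uint8); cv2.imwrite('pics/n9full.png',im)
b=(198,178,248,222);k=15
c=cv2.convertScaleAbs(cv2.resize(im[b[1]:b[3],b[0]:b[2]],None,fx=k,fy=k,interpolation=cv2.INTER_CUBIC),alpha=1.6,beta=10)
cv2.imwrite('pics/n9h.png',c)
E
```

```text
(no output)
```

View pics/w1.png

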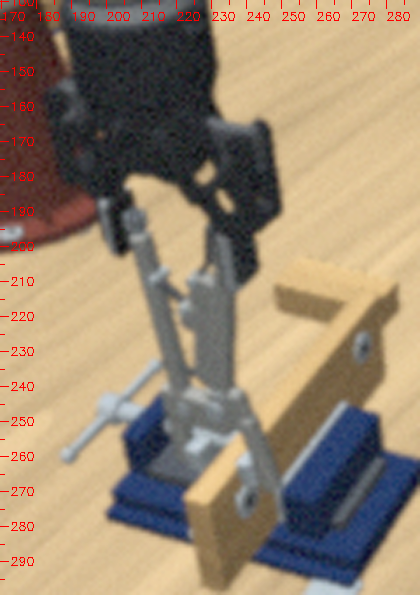

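View pics/n9h.png

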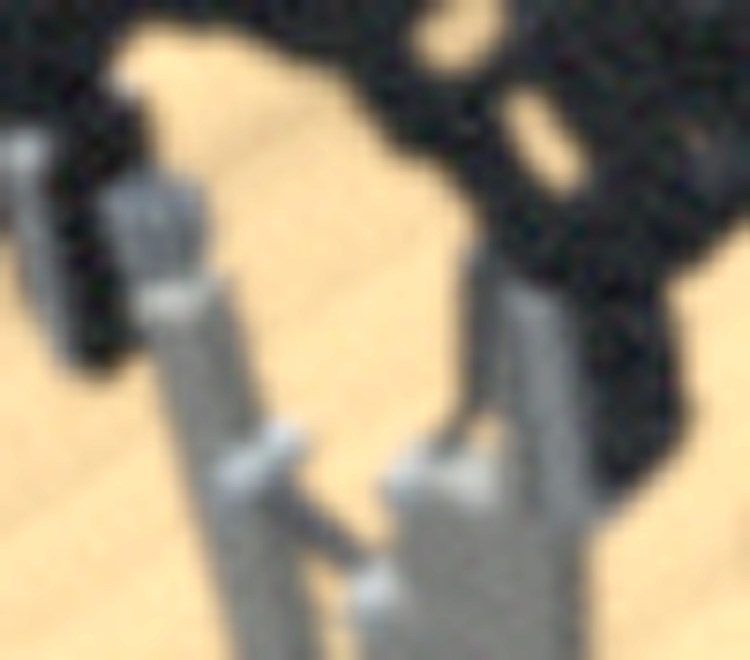

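{"api": "arm_command", "payload": {
  "commands": [
    [[0,-0.4,0],[0,0,0],0.77],
    [[-0.03,-0.5,0.08],[0,0,0],0.77],
    [[-0.06,-0.5,0.16],[0,0,0],0.77],
    [[-0.09,-0.5,0.22],[0,-0.1,0],0.77],
    [[-0.09,-0.5,0.22],[0,-0.1,0],0.77],
    [[-0.09,-0.5,0.22],[0,-0.1,0],0.77],
    [[-0.09,-0.5,0.22],[0,-0.1,0],0.77],
    [[-0.09,-0.5,0.22],[0,-0.1,0],0.77]
  ]
}}

```text
time_s: 18.25
eef_pos: [0.5387, -0.2841, 0.2707]
tool_rot: [-1.57, 0.001, 0.085]
force: [0.4, 0.4, -3.2]
gripper_width: 0.0758
```

```bash
python3 n3.py n10.png 219 240 253 270
```

```text
[-0.08742217  0.40056677 -3.06459313] [ 0.53891614 -0.28424255  0.27114959]
```

View pics/n10.png

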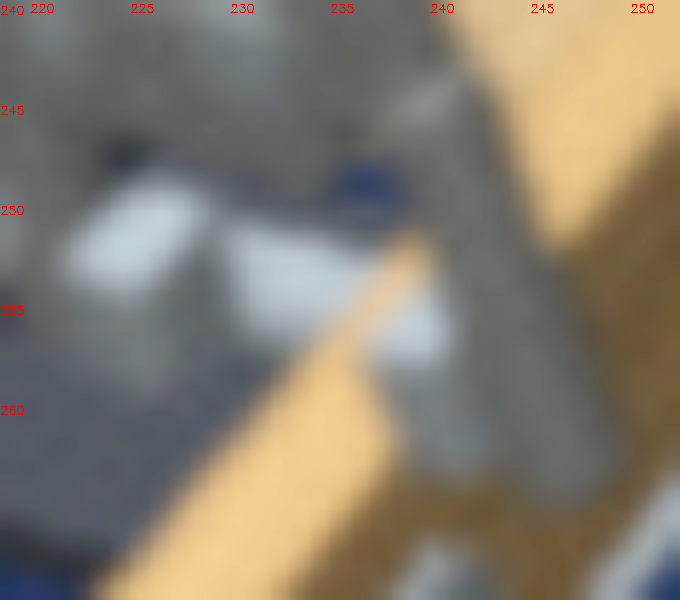

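Run:
```python
from bp import *
for z in(.136,.138,.140): print(z,*[ (n,vis(x,y,z,20,(219,240)).tolist()) for n,x,y in(('fn',147,290),('ff',214,207),('mn',362,345),('mf',410,272))])
```

```text
0.136 ('fn', [-13.3, -89.9]) ('ff', [-13.8, -75.2]) ('mn', [13.9, -89.9]) ('mf', [12.7, -77.5])
0.138 ('fn', [-11.8, -91.8]) ('ff', [-12.2, -77.2]) ('mn', [15.3, -91.8]) ('mf', [14.1, -79.5])
0.14 ('fn', [-10.3, -93.7]) ('ff', [-10.7, -79.1]) ('mn', [16.7, -93.7]) ('mf', [15.5, -81.4])
```

{"api": "arm_command", "payload": {
  "commands": [
    [[0.03,0.1,0],[0,0,0],0.78],
    [[0.03,0.25,0],[0,0,0],0.78],
    [[0.03,0.4,0],[0,0,0],0.78],
    [[0.03,0.52,0],[0,0,0],0.78],
    [[0.03,0.52,0],[0,0,0],0.78]
  ]
}}

```text
time_s: 18.87
eef_pos: [0.539, -0.2837, 0.2567]
tool_rot: [-1.569, 0.002, 0.085]
force: [-0.0, 0.2, -2.8]
gripper_width: 0.0759
```

{"api": "arm_command", "payload": {
  "commands": [
    [[0,0.12,0],[0,0,0],0.78],
    [[0,0.24,0],[0,0,0],0.78],
    [[0,0.36,0],[0,0,0],0.78],
    [[0,0.46,0],[0,0,0],0.78],
    [[0,0.46,0],[0,0,0],0.78]
  ]
}}

```text
time_s: 19.28
eef_pos: [0.5393, -0.2839, 0.2458]
tool_rot: [-1.57, 0.001, 0.085]
force: [-0.0, 0.3, -3.0]
gripper_width: 0.0758
```

{"api": "arm_command", "payload": {
  "commands": [
    [[0,0.15,0],[0,0,0],0.78],
    [[0,0.3,0],[0,0,0],0.78],
    [[0,0.45,0],[0,0,0],0.78],
    [[0,0.55,0],[0,0,0],0.78],
    [[0,0.6,0],[0,0,0],0.78],
    [[0,0.6,0],[0,0,0],0.78]
  ]
}}

```text
time_s: 19.78
eef_pos: [0.5393, -0.284, 0.231]
tool_rot: [-1.57, 0.001, 0.085]
force: [-0.4, 0.8, -4.0]
gripper_width: 0.0757
```

```bash
python3 look.py scene 205 232 255 287 11 p1.png 2
```

```text
(no output)
```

View pics/p1.png

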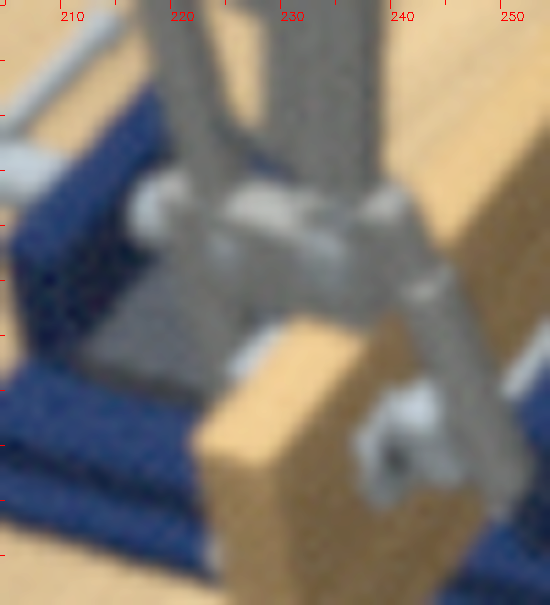

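{"api": "arm_command", "payload": {
  "commands": [
    [[0,0.1,0],[0,0,0],0.78],
    [[0,0.15,0],[0,0,0],0.78],
    [[0,0.2,0],[0,0,0],0.78],
    [[0,0.2,0],[0,0,0],0.78]
  ]
}}

```text
time_s: 20.22
eef_pos: [0.5397, -0.2841, 0.2266]
tool_rot: [-1.571, -0.0, 0.085]
force: [-0.2, -0.2, -3.0]
gripper_width: 0.0761
```

{"api": "arm_command", "payload": {
  "commands": [
    [[0,0.08,0],[0,0,0],0.78],
    [[0,0.16,0],[0,0,0],0.78],
    [[0,0.24,0],[0,0,0],0.78],
    [[0,0.24,0],[0,0,0],0.78]
  ]
}}

```text
time_s: 20.55
eef_pos: [0.5421, -0.2856, 0.2245]
tool_rot: [-1.575, -0.006, 0.085]
force: [0.4, -0.0, 5.3]
gripper_width: 0.0765
```

```bash
python3 look.py scene 205 172 255 287 7 p2.png 2
```

```text
(no output)
```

View pics/p2.png

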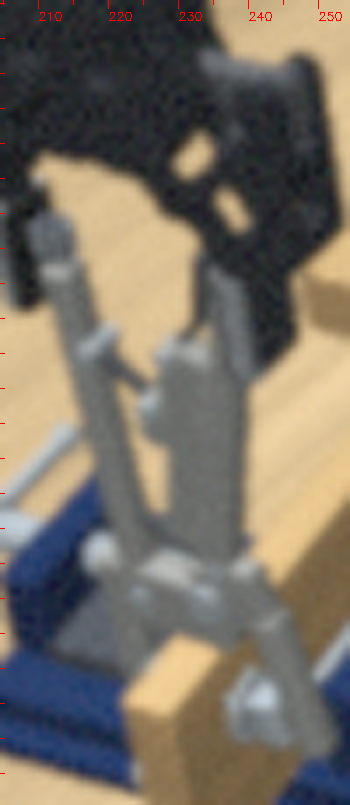

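{"api": "arm_command", "payload": {
  "commands": [
    [[0.0,-0.02,0],[0,0,0],0.74],
    [[-0.03,-0.04,0],[0,0,0],0.7],
    [[-0.06,-0.06,0],[0,0,0],0.66],
    [[-0.1,-0.07,0],[0,0,0],0.62],
    [[-0.13,-0.09,0],[0,0,0],0.58],
    [[-0.13,-0.09,0],[0,0,0],0.58],
    [[-0.13,-0.09,0],[0,0,0],0.58]
  ]
}}

```text
time_s: 21.23
eef_pos: [0.5395, -0.2857, 0.227]
tool_rot: [-1.576, -0.008, 0.085]
force: [3.3, 0.3, 6.7]
gripper_width: 0.0677
```

```bash
python3 look.py scene 205 172 255 287 7 p3.png 2
```

```text
(no output)
```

View pics/p3.png

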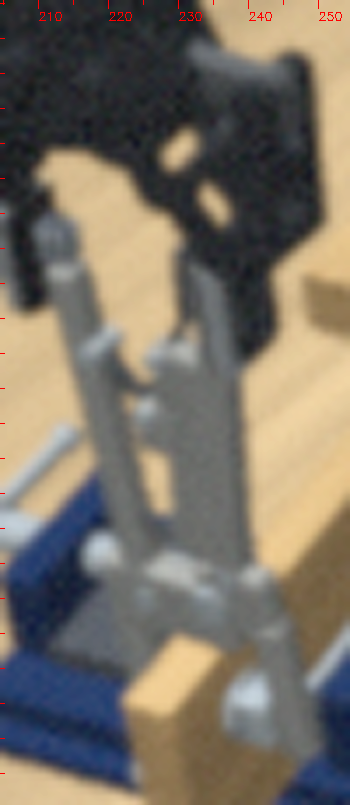

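{"api": "arm_command", "payload": {
  "commands": [
    [[0.03,0,0],[0,0,0],0.55],
    [[0.03,-0.02,0],[0,0,0],0.52],
    [[0.0,-0.03,0],[0,0,0],0.49],
    [[-0.03,-0.04,0],[0,0,0],0.46],
    [[-0.05,-0.06,0],[0,0,0],0.43],
    [[-0.05,-0.06,0],[0,0,0],0.43]
  ]
}}

```text
time_s: 21.83
eef_pos: [0.5373, -0.286, 0.2285]
tool_rot: [-1.576, -0.006, 0.086]
force: [0.6, 1.0, 7.5]
gripper_width: 0.0611
```

```bash
python3 look.py scene 205 172 255 287 7 p4.png 2
```

```text
(no output)
```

View pics/p4.png

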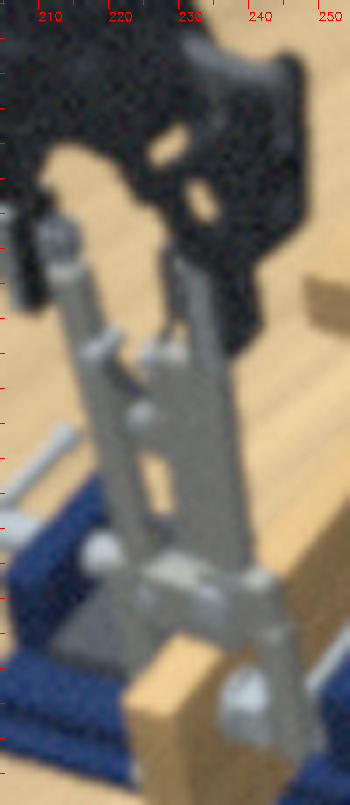

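{"api": "arm_command", "payload": {
  "commands": [
    [[-0.03,-0.02,0],[0,0,0],0.4],
    [[-0.06,-0.03,0],[0,0,0],0.37],
    [[-0.08,-0.04,0],[0,0,0],0.34],
    [[-0.11,-0.05,0],[0,0,0],0.31],
    [[-0.11,-0.05,0],[0,0,0],0.31],
    [[-0.11,-0.05,0],[0,0,0],0.31]
  ]
}}

```text
time_s: 22.43
eef_pos: [0.5337, -0.2854, 0.2273]
tool_rot: [-1.573, -0.004, 0.085]
force: [1.7, -0.6, 3.7]
gripper_width: 0.0557
```

```bash
python3 look.py scene 205 172 255 287 7 p5.png 2
```

```text
(no output)
```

View pics/p5.png

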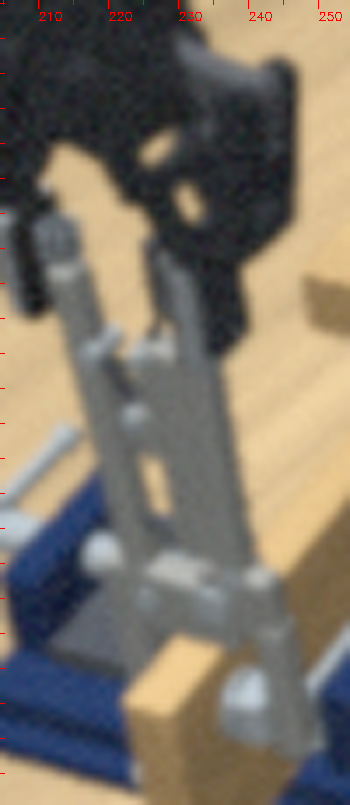

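{"api": "arm_command", "payload": {
  "commands": [
    [[-0.02,-0.01,0],[0,0,0],0.28],
    [[-0.04,-0.02,0],[0,0,0],0.25],
    [[-0.05,-0.02,0],[0,0,0],0.22],
    [[-0.05,-0.02,0],[0,0,0],0.22],
    [[-0.05,-0.02,0],[0,0,0],0.22]
  ]
}}

```text
time_s: 22.95
eef_pos: [0.5318, -0.2845, 0.2259]
tool_rot: [-1.57, -0.002, 0.085]
force: [5.1, 0.1, 0.1]
gripper_width: 0.0524
```

```bash
python3 look.py scene 205 172 255 287 7 p6.png 2
```

```text
(no output)
```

View pics/p6.png

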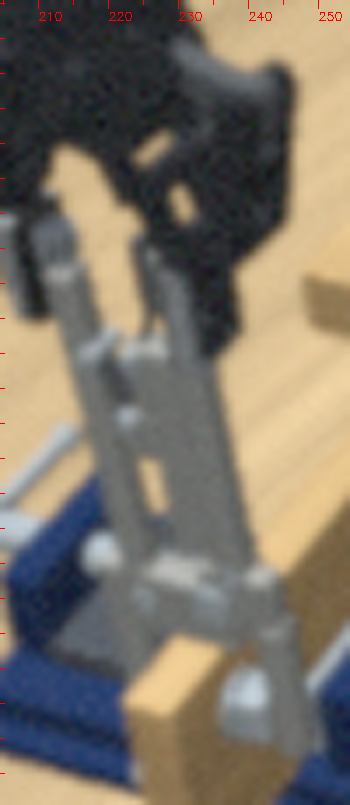

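{"api": "arm_command", "payload": {
  "commands": [
    [[0.04,0,0],[0,0,0],0.19],
    [[0.04,0,0],[0,0,0],0.16],
    [[0.04,0,0],[0,0,0],0.13],
    [[0.04,0,0],[0,0,0],0.13],
    [[0.04,0,0],[0,0,0],0.13]
  ]
}}

```text
time_s: 23.47
eef_pos: [0.5327, -0.2848, 0.2266]
tool_rot: [-1.571, -0.001, 0.085]
force: [5.0, 0.7, 3.0]
gripper_width: 0.0499
```

```bash
python3 look.py scene 205 172 255 287 7 p7.png 2
```

```text
(no output)
```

View pics/p7.png

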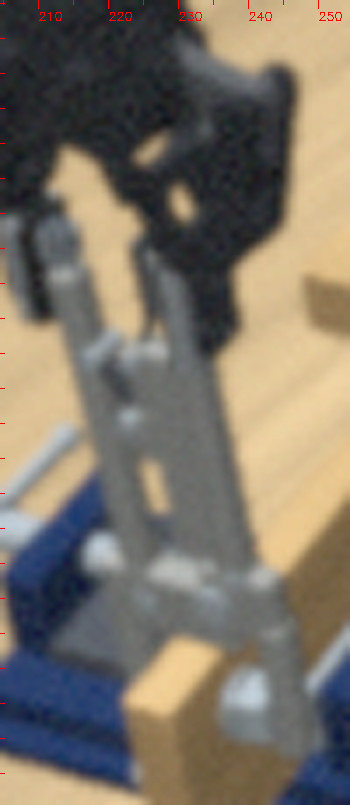

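{"api": "arm_command", "payload": {
  "commands": [
    [[0.04,0,0],[0,0,0],0.1],
    [[0.04,0,0],[0,0,0],0.06],
    [[0.04,0,0],[0,0,0],0.06],
    [[0.04,0,0],[0,0,0],0.06]
  ]
}}

```text
time_s: 23.9
eef_pos: [0.5331, -0.2849, 0.2266]
tool_rot: [-1.571, 0.0, 0.085]
force: [3.0, 0.8, 5.9]
gripper_width: 0.0496
```

{"api": "arm_command", "payload": {
  "commands": [
    [[0,0,0],[0,0,0],0.15],
    [[0,0,0],[0,0,0],0.25],
    [[0,0,0],[0,0,0],0.4],
    [[0,0,0],[0,0,0],0.5],
    [[0,0,0],[0,0,0],0.5]
  ]
}}

```text
time_s: 24.32
eef_pos: [0.5313, -0.2843, 0.2244]
tool_rot: [-1.569, 0.005, 0.085]
force: [-1.8, -0.0, 0.3]
gripper_width: 0.064
```

```bash
python3 look.py scene 205 172 255 287 7 p8.png 2
```

```text
(no output)
```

View pics/p8.png

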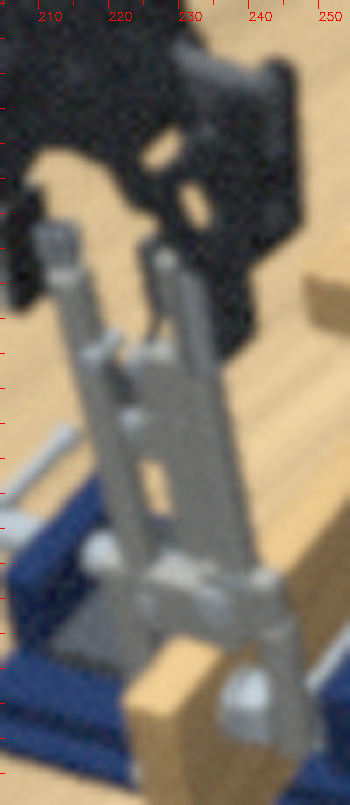

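{"api": "arm_command", "payload": {
  "commands": [
    [[0,0,0],[0,0,0],0.75],
    [[0,0,0],[0,0,0],0.75],
    [[0,-0.5,0],[0,0,0],0.75],
    [[0,-1.2,0],[0,0,0],0.75],
    [[0,-2,0],[0,0,0],0.75],
    [[0,-2.6,0],[0,0,0],0.75],
    [[0,-2.8,0],[0,0,0],0.6],
    [[0,-2.8,0],[0,0,0],0.4],
    [[0,-2.8,0],[0,0,0],0.2],
    [[0,-2.8,0],[0,0,0],0.2]
  ]
}}

```text
time_s: 25.25
eef_pos: [0.5326, -0.2842, 0.2949]
tool_rot: [-1.569, 0.002, 0.085]
force: [-1.0, 0.0, 0.2]
gripper_width: 0.0513
```

Run:
```python
from h import *
im=np.mean([ctrl.get_image('scene').astype(float) for _ in range(3)],0).astype(np.uint8); cv2.imwrite('pics/q1full.png',im)
b=(195,140,255,285);k=4.1
def g(b,k,n):
    c=cv2.convertScaleAbs(cv2.resize(im[b[1]:b[3],b[0]:b[2]],None,fx=k,fy=k,interpolation=cv2.INTER_CUBIC),alpha=1.5,beta=10); cv2.imwrite('pics/'+n,c)
g(b,4.1,'q1.png'); g((203,195,243,225),18,'q1h.png')
t=np.mean([ctrl.get_image('top').astype(float) for _ in range(2)],0).astype(np.uint8); cv2.imwrite('pics/q1top.png',cv2.resize(t[180:240,370:440],None,fx=10,fy=10,interpolation=cv2.INTER_CUBIC))
for n in('lever_tail','handle_end','pad','fixed_handle'): print(n,[(np.round(d['at'],1).tolist(),round(d['score'],2)) for d in ctrl.find_in('scene',n)[:3]])
```

```text
lever_tail [([138.1, 292.7], 0.63)]
handle_end [([312.1, 153.2], 0.79), ([231.4, 230.5], 0.63)]
pad [([233.0, 238.9], 0.8), ([230.4, 230.0], 0.75), ([313.5, 163.7], 0.57)]
fixed_handle [([316.5, 162.7], 0.94), ([228.4, 244.0], 0.66), ([333.9, 160.8], 0.42)]
```

View pics/q1.png

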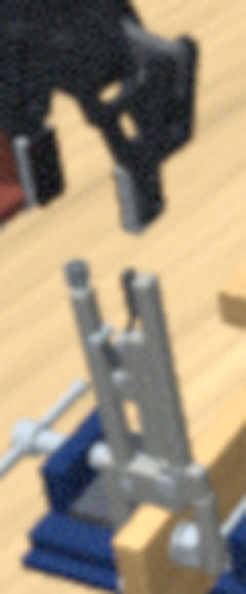

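View pics/q1h.png

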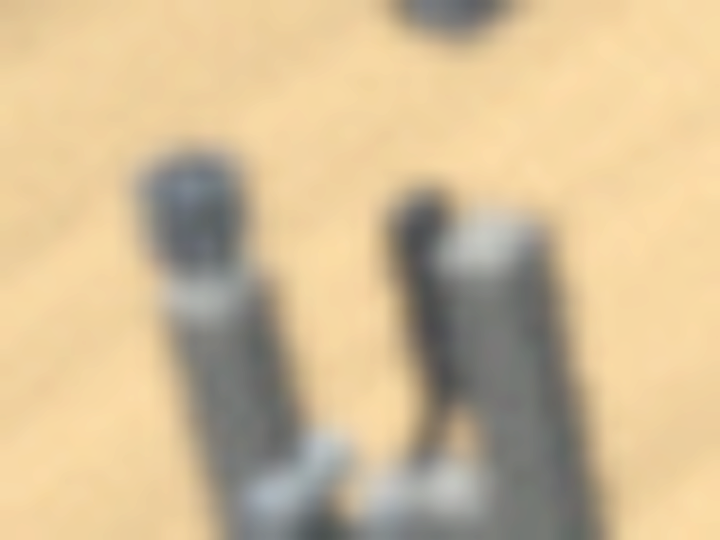

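View pics/q1top.png

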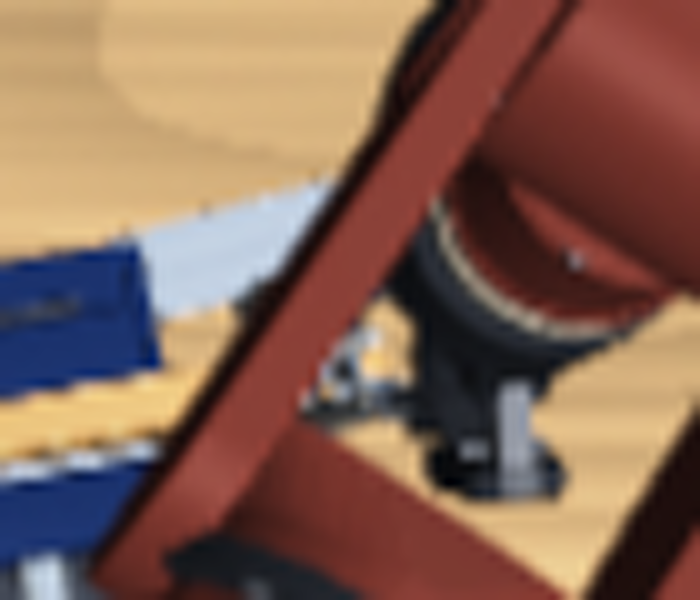

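```bash
cat > q.py <<'E'
from bp import *
o=ctrl.get_obs(); R=Ro.from_euler('xyz',o['tool_rot']).as_matrix(); p=o['eef_pos']; print('tcp',p, 'tcp in vise', end=' ')
d=p-[V[0],V[1],0]; c,s=np.cos(V[2]),np.sin(V[2]); print(np.round([(c*d[0]+s*d[1])*1e3,(-s*d[0]+c*d[1])*1e3],1))
print('tip mid proj', proj('scene',[p+R@np.array([0,-.006,0])]))
for off in((.17,-.06),(.6,-.2)):
  for n,x,y,z in(('screw',192,180,.263),('movend',492,245,.264),('levertop',420,205,.266)):
    print(off,n,vis(x,y,z,18,(203,195),np.array(off)))
E
python3 q.py
```

```text
tcp [ 0.53313492 -0.28462754  0.29594972] tcp in vise [ -7.7 -85.2]
tip mid proj [[217.08619715 189.49863095]]
(0.17, -0.06) screw [-24.  -86.3]
(0.17, -0.06) movend [ 16.4 -87.7]
(0.17, -0.06) levertop [  6.3 -85.8]
(0.6, -0.2) screw [-24.6 -87. ]
(0.6, -0.2) movend [ 15.8 -88.4]
(0.6, -0.2) levertop [  5.7 -86.6]
```

Run:
```python
from mv import *
plan([.5538,-.2826,.283],.16)
```

```text
t 25.7 pos [ 0.5331 -0.2846  0.2959] rot [-1.5705e+00  3.0000e-04  8.5300e-02] w 0.051 F [-0.9 -0.9 -0.5]
shift [0.83, 0.52, 0.01] turn [-0.0, -0.71, -0.0]
```

{"api": "arm_command", "payload": {
  "commands": [
    [[0.4,0,0.01],[0,-0.4,0],-0.1],
    [[0.83,0,0.01],[0,-0.71,0],-0.37],
    [[0.83,0.2,0.01],[0,-0.71,0],-0.37],
    [[0.83,0.5,0.01],[0,-0.71,0],-0.37],
    [[0.83,0.52,0.01],[0,-0.71,0],-0.37],
    [[0.83,0.52,0.01],[0,-0.71,0],-0.37]
  ]
}}

```text
time_s: 26.2
eef_pos: [0.5529, -0.2822, 0.2815]
tool_rot: [-1.569, 0.002, 0.159]
force: [-0.5, -0.7, -1.2]
gripper_width: 0.0271
```

```bash
cat > q2.py <<'E'
import sys
from h import *
im=np.mean([ctrl.get_image('scene').astype(float) for _ in range(3)],0).astype(np.uint8)
b=tuple(map(int,sys.argv[2:6]));k=float(sys.argv[6])
c=cv2.convertScaleAbs(cv2.resize(im[b[1]:b[3],b[0]:b[2]],None,fx=k,fy=k,interpolation=cv2.INTER_CUBIC),alpha=1.7,beta=15); cv2.imwrite('pics/'+sys.argv[1],c)
E
python3 q2.py r1.png 200 165 250 225 11; python3 q.py
```

```text
tcp [ 0.55362118 -0.28274768  0.28322377] tcp in vise [ 12.7 -87.1]
tip mid proj [[226.40717939 197.20105852]]
(0.17, -0.06) screw [-24.  -86.3]
(0.17, -0.06) movend [ 16.4 -87.7]
(0.17, -0.06) levertop [  6.3 -85.8]
(0.6, -0.2) screw [-24.6 -87. ]
(0.6, -0.2) movend [ 15.8 -88.4]
(0.6, -0.2) levertop [  5.7 -86.6]
```

View pics/r1.png

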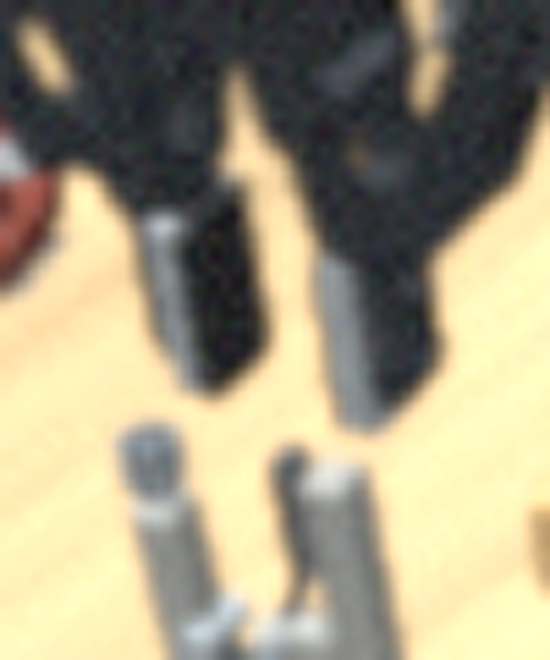

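{"api": "arm_command", "payload": {
  "commands": [
    [[0,0.25,0],[0,0,0],-0.37],
    [[0,0.5,0],[0,0,0],-0.37],
    [[0,0.75,0],[0,0,0],-0.37],
    [[0,0.95,0],[0,0,0],-0.37],
    [[0,0.95,0],[0,0,0],-0.37],
    [[0,0.95,0],[0,0,0],-0.37]
  ]
}}

```text
time_s: 26.85
eef_pos: [0.5534, -0.2824, 0.2585]
tool_rot: [-1.57, 0.001, 0.16]
force: [-1.0, -0.9, -0.7]
gripper_width: 0.0268
```

```bash
python3 q2.py r2.png 200 175 250 230 11
```

```text
(no output)
```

View pics/r2.png

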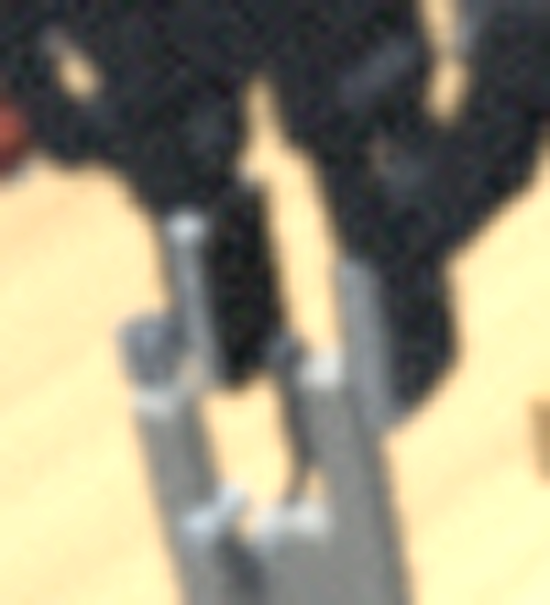

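{"api": "arm_command", "payload": {
  "commands": [
    [[0,0.2,0],[0,0,0],-0.37],
    [[0,0.4,0],[0,0,0],-0.37],
    [[0,0.6,0],[0,0,0],-0.37],
    [[0,0.8,0],[0,0,0],-0.37],
    [[0,0.8,0],[0,0,0],-0.37],
    [[0,0.8,0],[0,0,0],-0.37]
  ]
}}

```text
time_s: 27.5
eef_pos: [0.5534, -0.2824, 0.2385]
tool_rot: [-1.57, 0.001, 0.16]
force: [0.3, -0.1, -0.2]
gripper_width: 0.0269
```

```bash
python3 q2.py r3.png 200 180 250 285 6
```

```text
(no output)
```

View pics/r3.png

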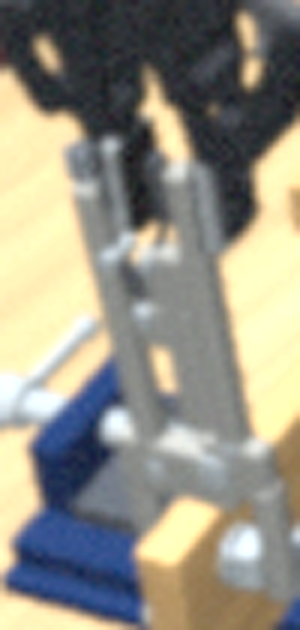

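{"api": "arm_command", "payload": {
  "commands": [
    [[0,0,0],[0,0,0],-0.5],
    [[0,0,0],[0,0,0],-0.6],
    [[0,0,0],[0,0,0],-0.7],
    [[0,0,0],[0,0,0],-0.8],
    [[0,0,0],[0,0,0],-0.8]
  ]
}}

```text
time_s: 28.07
eef_pos: [0.5542, -0.2833, 0.2419]
tool_rot: [-1.573, -0.0, 0.16]
force: [-0.3, -0.4, 6.8]
gripper_width: 0.0099
```

```bash
python3 q2.py r4.png 200 180 250 285 6
```

```text
(no output)
```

View pics/r4.png

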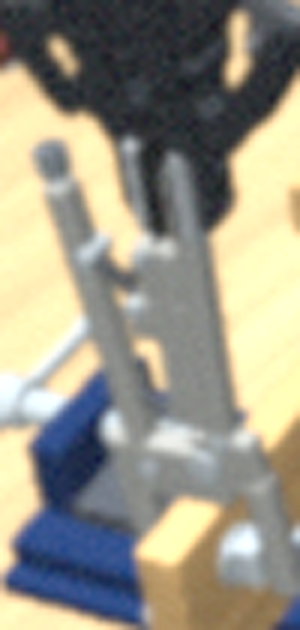

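{"api": "arm_command", "payload": {
  "commands": [
    [[0.1,-0.08,0],[0,0,0.25],-0.8],
    [[0.2,-0.08,0],[0,0,0.5],-0.8],
    [[0.3,-0.08,0],[0,0,0.75],-0.8],
    [[0.4,-0.08,0],[0,0,1.0],-0.8],
    [[0.4,-0.08,0],[0,0,1.0],-0.8],
    [[0.4,-0.08,0],[0,0,1.0],-0.8]
  ]
}}

```text
time_s: 28.72
eef_pos: [0.5637, -0.2812, 0.2413]
tool_rot: [-1.571, 0.107, 0.161]
force: [-3.9, -0.3, 4.3]
gripper_width: 0.0097
```

```bash
python3 q2.py r5.png 200 180 250 285 6
```

```text
(no output)
```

View pics/r5.png

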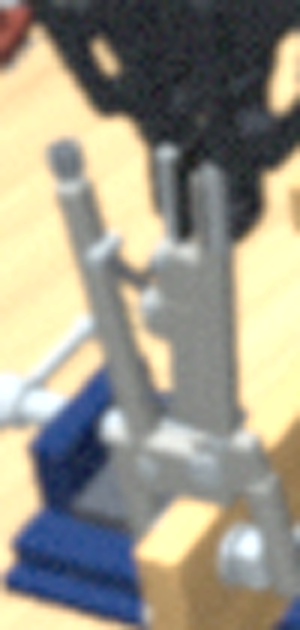

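{"api": "arm_command", "payload": {
  "commands": [
    [[0.1,0.0,0],[0,0,0.25],-0.8],
    [[0.2,0.01,0],[0,0,0.5],-0.8],
    [[0.28,0.02,0],[0,0,0.8],-0.8],
    [[0.28,0.02,0],[0,0,0.8],-0.8],
    [[0.28,0.02,0],[0,0,0.8],-0.8]
  ]
}}

```text
time_s: 29.28
eef_pos: [0.5712, -0.2798, 0.2401]
tool_rot: [-1.571, 0.189, 0.16]
force: [-2.6, -1.1, 3.6]
gripper_width: 0.0099
```

```bash
python3 q2.py r6.png 200 180 260 285 6
```

```text
(no output)
```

View pics/r6.png

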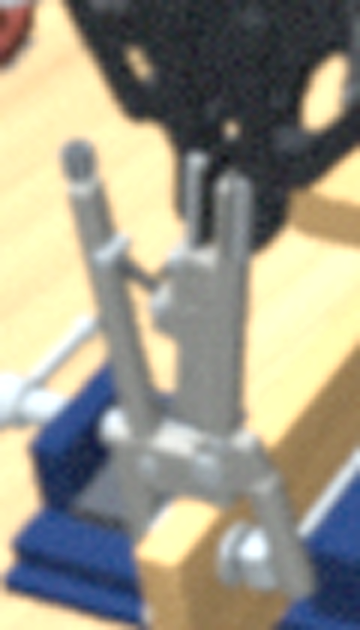

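{"api": "arm_command", "payload": {
  "commands": [
    [[-0.06,0.01,0],[0,0,0],-0.8],
    [[-0.12,0.02,0],[0,0,0],-0.8],
    [[-0.12,0.02,0],[0,0,0],-0.8],
    [[-0.12,0.02,0],[0,0,0],-0.8]
  ]
}}

```text
time_s: 29.77
eef_pos: [0.5683, -0.2805, 0.2413]
tool_rot: [-1.572, 0.186, 0.159]
force: [-2.2, -0.4, 5.7]
gripper_width: 0.0099
```

{"api": "arm_command", "payload": {
  "commands": [
    [[-0.04,-0.2,0],[0,0,0],-0.8],
    [[-0.08,-0.4,0],[0,0,0],-0.8],
    [[-0.11,-0.6,0],[0,0,0],-0.8],
    [[-0.11,-0.6,0],[0,0,0],-0.8]
  ]
}}

```text
time_s: 30.1
eef_pos: [0.5677, -0.28, 0.2554]
tool_rot: [-1.57, 0.188, 0.16]
force: [-1.2, 0.0, -2.9]
gripper_width: 0.01
```

```bash
python3 q2.py r7.png 200 170 260 285 5.5
```

```text
(no output)
```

View pics/r7.png

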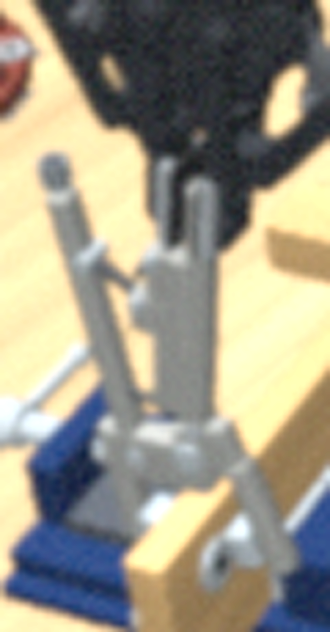

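{"api": "arm_command", "payload": {
  "commands": [
    [[-0.05,-0.25,0],[0,0,0],-0.8],
    [[-0.1,-0.5,0],[0,0,0],-0.8],
    [[-0.16,-0.8,0],[0,0,0],-0.8],
    [[-0.21,-1.1,0],[0,0,0],-0.8],
    [[-0.27,-1.4,0],[0,0,0],-0.8],
    [[-0.33,-1.7,0],[0,0,0],-0.8],
    [[-0.4,-2.05,0],[0,0,0],-0.8],
    [[-0.4,-2.1,0],[0,0,0],-0.8],
    [[-0.4,-2.1,0],[0,0,0],-0.8]
  ]
}}

```text
time_s: 31.0
eef_pos: [0.5684, -0.2807, 0.3107]
tool_rot: [-1.573, 0.186, 0.159]
force: [-0.2, -0.0, -2.6]
gripper_width: 0.0098
```

```bash
python3 q2.py r8.png 195 140 265 285 4.1
```

```text
(no output)
```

View pics/r8.png

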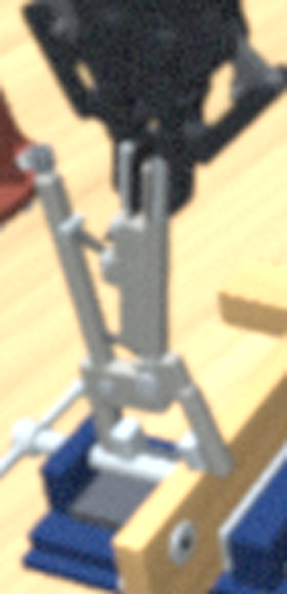

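Run:
```python
from mv import *
plan([.600,.2207,.312],.30,.187)
plan([.5684,-.2807,.3107],.159,.187)
```

```text
t 31.15 pos [ 0.5674 -0.2803  0.3083] rot [-1.57    0.1893  0.1599] w 0.0098 F [-0.1  0.4 -2.9]
shift [4.37, -0.97, 19.58] turn [-0.26, -1.31, -0.02]
t 31.15 pos [ 0.5674 -0.2803  0.3083] rot [-1.57    0.1893  0.1599] w 0.0098 F [-0.1  0.4 -2.9]
shift [0.02, -0.1, -0.02] turn [-0.01, 0.01, -0.02]
```

{"api": "arm_command", "payload": {
  "commands": [
    [[0.07,-0.05,0.29],[0,-0.02,0],-0.8],
    [[0.2,-0.1,0.88],[-0.01,-0.06,0],-0.8],
    [[0.37,-0.2,1.66],[-0.02,-0.11,0],-0.8],
    [[0.59,-0.3,2.64],[-0.04,-0.18,0],-0.8],
    [[0.83,-0.4,3.72],[-0.05,-0.25,0],-0.8],
    [[1.09,-0.5,4.9],[-0.07,-0.33,0],-0.8],
    [[1.35,-0.6,6.07],[-0.08,-0.41,0],-0.8],
    [[1.64,-0.7,7.34],[-0.1,-0.49,0],-0.8],
    [[1.92,-0.8,8.62],[-0.11,-0.58,0],-0.8],
    [[2.21,-0.85,9.89],[-0.13,-0.66,0],-0.8],
    [[2.49,-0.9,11.16],[-0.15,-0.75,0],-0.8],
    [[2.77,-0.95,12.43],[-0.17,-0.83,0],-0.8],
    [[3.06,-0.97,13.71],[-0.18,-0.92,0],-0.8],
    [[3.32,-0.97,14.88],[-0.2,-1.0,0],-0.8],
    [[3.58,-0.97,16.06],[-0.21,-1.07,0],-0.8],
    [[3.82,-0.97,17.13],[-0.23,-1.15,0],-0.8],
    [[4.02,-0.97,18.0],[-0.24,-1.2,0],-0.8],
    [[4.17,-0.97,18.7],[-0.25,-1.25,0],-0.8],
    [[4.28,-0.97,19.2],[-0.26,-1.28,0],-0.8],
    [[4.37,-0.97,19.58],[-0.26,-1.31,-0.02],-0.8]
  ]
}}

```text
time_s: 32.82
eef_pos: [0.5993, 0.2229, 0.3119]
tool_rot: [-1.572, 0.187, 0.302]
force: [-0.1, -1.4, -3.7]
gripper_width: 0.0098
```

{"api": "arm_command", "payload": {
  "commands": [
    [[0,0,0],[0,0,0],-0.8],
    [[0,0,0],[0,0,0],-0.8],
    [[0,0,0],[0,0,0],-0.8],
    [[0,0,0],[0,0,0],-0.8]
  ]
}}

```text
time_s: 33.15
eef_pos: [0.6004, 0.2194, 0.3125]
tool_rot: [-1.573, 0.187, 0.298]
force: [-0.8, 0.1, -3.5]
gripper_width: 0.0098
```

```bash
cp /dev/null /dev/null; python3 q2.py s1.png 310 60 410 215 3.8
python3 - <<'E'
from mv import *
plan([.600,.2207,.312],.30,.187)
E
```

```text
t 33.3 pos [0.6004 0.2197 0.3125] rot [-1.5722  0.1864  0.2979] w 0.0098 F [-0.1 -1.1 -4.2]
shift [-0.0, 0.02, 0.04] turn [0.01, -0.02, 0.01]cp: '/dev/null' and '/dev/null' are the same file
```

View pics/s1.png

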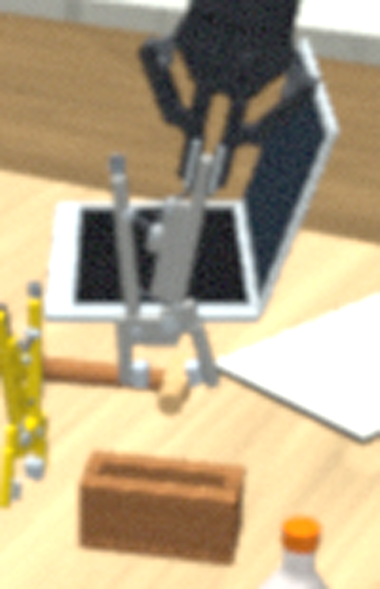

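{"api": "arm_command", "payload": {
  "commands": [
    [[0.04,0.2,0.04],[0,0,0],-0.8],
    [[0.1,0.55,0.04],[0,0,0],-0.8],
    [[0.18,0.95,0.04],[0,0,0],-0.8],
    [[0.26,1.35,0.04],[0,0,0],-0.8],
    [[0.33,1.7,0.04],[0,0,0],-0.8],
    [[0.37,1.95,0.04],[0,0,0],-0.8],
    [[0.37,1.95,0.04],[0,0,0],-0.8],
    [[0.37,1.95,0.04],[0,0,0],-0.8],
    [[0.37,1.95,0.04],[0,0,0],-0.8]
  ]
}}

```text
time_s: 34.05
eef_pos: [0.6003, 0.2216, 0.2631]
tool_rot: [-1.572, 0.186, 0.299]
force: [-0.7, -0.2, -2.1]
gripper_width: 0.0098
```

```bash
cat > s2.py <<'E'
import sys
from fit import pose,BLK,E,s,top
from h import *
im=np.mean([ctrl.get_image('scene').astype(float) for _ in range(3)],0).astype(np.uint8); cv2.imwrite('pics/s2full.png',im)
b=tuple(map(int,sys.argv[2:6])); k=float(sys.argv[6])
c=cv2.convertScaleAbs(cv2.resize(im[b[1]:b[3],b[0]:b[2]],None,fx=k,fy=k,interpolation=cv2.INTER_CUBIC),alpha=1.7,beta=15)
d=c.copy(); B=np.array([.579,.214,.308])
for A,Z in BLK['scene']+E(s,*top):
    q=(proj('scene',pose(B,[A,Z]))+[.17,-.06]-[b[0],b[1]]+.5)*k; cv2.line(d,*[tuple(int(v) for v in p) for p in q],(0,255,0),1,cv2.LINE_AA)
cv2.imwrite('pics/'+sys.argv[1],np.hstack([c,d]) if c.shape[1]<=400 else d); cv2.imwrite('pics/raw_'+sys.argv[1],c)
o=ctrl.get_obs(); print(o['time_s'],o['eef_pos'],o['tool_rot'],o['force'])
E
python3 s2.py s2.png 325 140 385 212 12
```

```text
34.2 [0.60055754 0.22169793 0.26372948] [-1.57206983  0.18464852  0.29928641] [-0.38674127 -0.20098838 -2.63089929]
```

View pics/raw_s2.png

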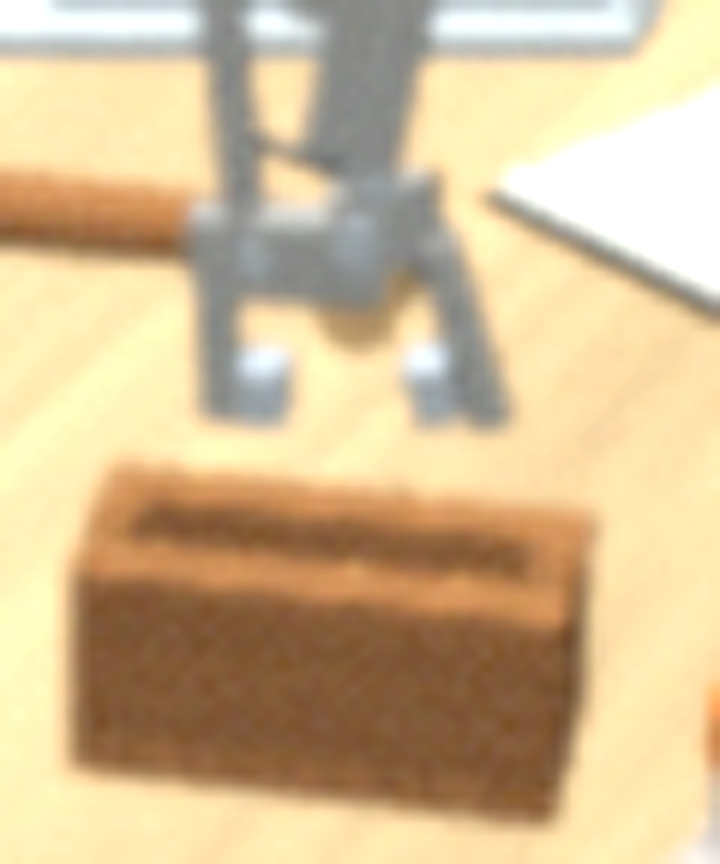

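View pics/s2.png

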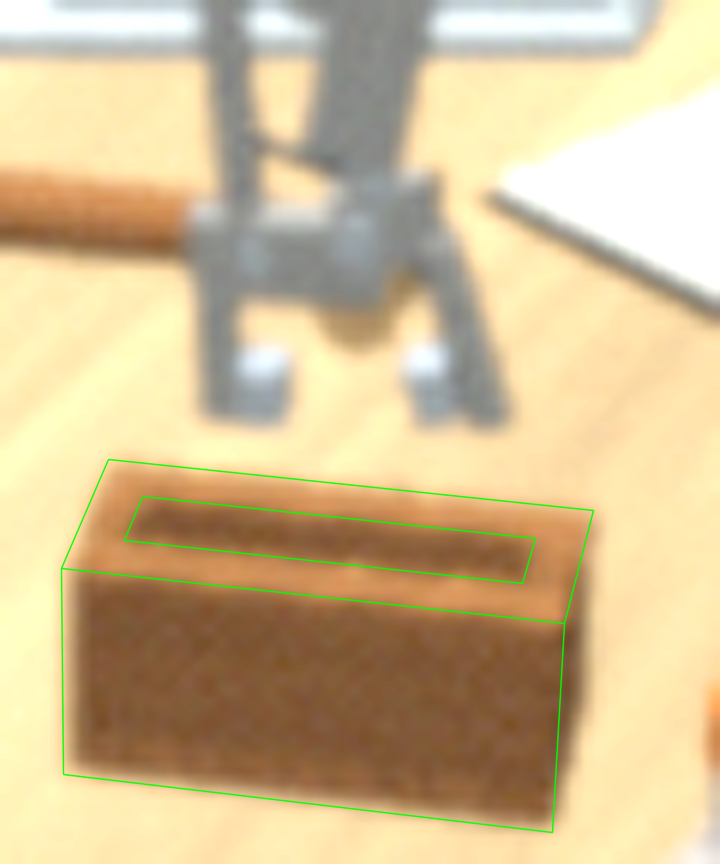

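```bash
cat > bb.py <<'E'
from h import *
B=np.array([.579,.214,.308])
def vb(X,Y,z,k=12,b=(325,140),off=np.array([.17,-.06])):
    q=onz('scene',np.array([X/k+b[0]-.5,Y/k+b[1]-.5])-off,z)-[B[0],B[1],0]; c,s=np.cos(B[2]),np.sin(B[2]); return np.round([(c*q[0]+s*q[1])*1e3,(-s*q[0]+c*q[1])*1e3],1).tolist()
E
python3 - <<'E'
from bb import *
for z in(.114,.118,.122):
    print(z,'fixc',vb(265,366,z),'movc',vb(428,364,z),'fix jaw bottom near',vb(207,415,z-.019),vb(275,425,z-.018),'mov tip',vb(490,425,z-.022))
o=ctrl.get_obs(); d=o['eef_pos'][:2]-B[:2]; print('tcp',(.953*d[0]+.303*d[1])*1e3,(-.303*d[0]+.953*d[1])*1e3)
E
```

```text
0.114 fixc [-17.7, -0.9] movc [22.7, 8.4] fix jaw bottom near [-33.5, 4.1] [-15.1, 0.8] mov tip [37.9, 18.9]
0.118 fixc [-16.4, -8.0] movc [23.7, 1.3] fix jaw bottom near [-32.2, -2.8] [-13.9, -6.0] mov tip [38.8, 12.0]
0.122 fixc [-15.2, -15.0] movc [24.7, -5.8] fix jaw bottom near [-30.9, -9.7] [-12.7, -12.9] mov tip [39.7, 5.0]
tcp 22.876806870638188 0.8041879367260159
```

Run:
```python
import cv2
im=cv2.imread('pics/s2full.png')
for n,b,k in(('u1.png',(332,98,380,140),15),('u2.png',(336,150,372,180),20)):
    c=cv2.convertScaleAbs(cv2.resize(im[b[1]:b[3],b[0]:b[2]],None,fx=k,fy=k,interpolation=cv2.INTER_CUBIC),alpha=1.6,beta=10); cv2.imwrite('pics/'+n,c)
```

```text
(no output)
```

View pics/u1.png

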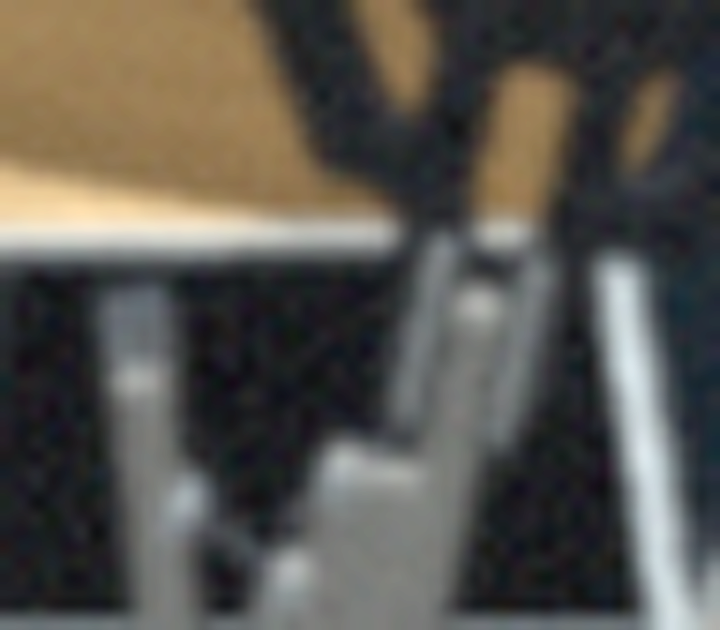

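View pics/u2.png

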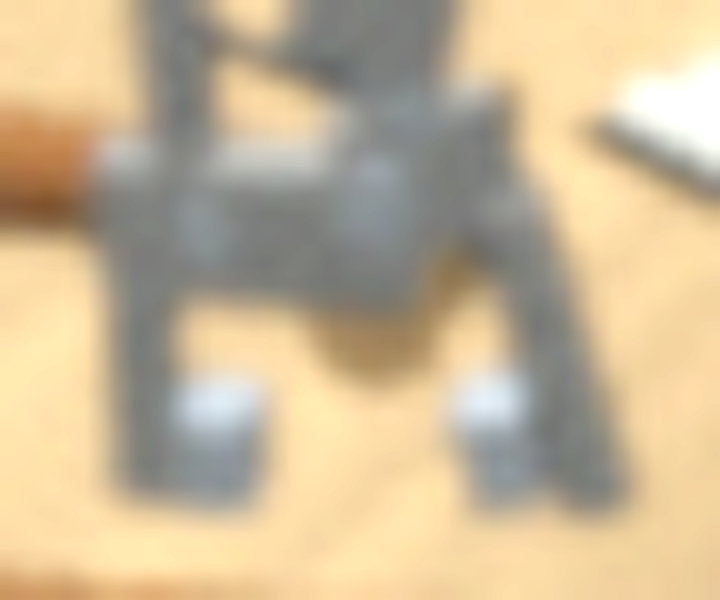

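```bash
cat > pf3.py <<'E'
from bb import *
from scipy.optimize import least_squares
o=ctrl.get_obs(); p=o['eef_pos']
a=lambda X,Y:np.array([X/15+332-.5,Y/15+98-.5]); u=lambda X,Y:np.array([X/20+336-.5,Y/20+150-.5])
F=[((-.0278,0,.137),a(137,378),(1,1)),((-.0285,0,.151),a(137,292),(1,.7)),((.040,0,.151),a(476,300),(.3,1)),((-.01,-.008,-.017),u(250,425),(1,1)),((-.01,.008,-.017),u(268,385),(1,1)),((-.01,-.008,-.035),u(257,508),(1,1)),((-.034,-.006,-.036),u(117,492),(1,1)),((-.002,-.006,0),u(270,303),(0,1))]
for off in((.17,-.06),(.5,-.15)):
  off=np.array(off)
  for rp in (.03,.3):
    def f(q,full=False):
      A=Ro.from_euler('z',q[5])*Ro.from_rotvec([q[3],q[4],0]); r=np.array([(proj('scene',A.apply(P)+q[:3])[0]+off-uv)*w for P,uv,w in F])
      return r if full else np.r_[r.ravel()/.4,q[3]/rp,(q[5]-.3)/.2,(q[2]-(p[2]-.1285))/.005]
    s=least_squares(f,[.573,.212,.135,0,0,.3]); q=s.x; d=q[:2]-B[:2]; c,sn=np.cos(B[2]),np.sin(B[2])
    J=np.linalg.inv(s.jac.T@s.jac)**.5 if 0 else np.sqrt(np.diag(np.linalg.inv(s.jac.T@s.jac)))
    print(off,rp,'block xy',np.round([(c*d[0]+sn*d[1])*1e3,(-sn*d[0]+c*d[1])*1e3],1),'z',round(q[2],4),'tilt',np.round(q[3:5],3),'yaw',round(q[5],3),'cost',round(s.cost,1),'sd',np.round(J,4))
print(np.round(f(q,True),1).tolist(), 'tcp z',p[2])
E
python3 pf3.py
```

```text
[ 0.17 -0.06] 0.03 block xy [-4.1 10.2] z 0.1296 tilt [ 0.009 -0.051] yaw 0.323 cost 11.9 sd [0.0037 0.0069 0.0041 0.018  0.0074 0.0484]
[ 0.17 -0.06] 0.3 block xy [-3.8  8.7] z 0.1304 tilt [ 0.014 -0.05 ] yaw 0.326 cost 11.9 sd [0.0041 0.0077 0.0047 0.0222 0.0077 0.0483]
[ 0.5  -0.15] 0.03 block xy [-5.   9.5] z 0.1295 tilt [ 0.009 -0.05 ] yaw 0.325 cost 12.0 sd [0.0037 0.0069 0.0041 0.018  0.0074 0.0484]
[ 0.5  -0.15] 0.3 block xy [-4.7  8. ] z 0.1304 tilt [ 0.014 -0.049] yaw 0.328 cost 11.9 sd [0.0041 0.0077 0.0047 0.0221 0.0077 0.0482]
[[0.1, -0.7], [-0.3, 0.3], [0.3, 0.3], [0.2, -0.5], [0.2, -1.1], [0.1, 0.4], [-0.4, 0.8], [0.0, 0.5]] tcp z 0.26372948262322504
```

{"api": "arm_command", "payload": {
  "commands": [
    [[0.05,0.25,-0.04],[0,0,0],-0.8],
    [[0.1,0.55,-0.04],[0,0,0],-0.8],
    [[0.17,0.9,-0.04],[0,0,0],-0.8],
    [[0.22,1.15,-0.04],[0,0,0],-0.8],
    [[0.22,1.2,-0.04],[0,0,0],-0.8],
    [[0.22,1.2,-0.04],[0,0,0],-0.8]
  ]
}}

```text
time_s: 34.7
eef_pos: [0.5993, 0.2203, 0.2304]
tool_rot: [-1.572, 0.19, 0.299]
force: [-0.1, 0.2, -3.2]
gripper_width: 0.0098
```

```bash
python3 s2.py s3.png 325 150 385 212 12
```

```text
34.85 [0.60043254 0.22057621 0.23253865] [-1.57200728  0.18586334  0.29928728] [ 0.12788509  0.19354688 -2.7036956 ]
```

View pics/raw_s3.png

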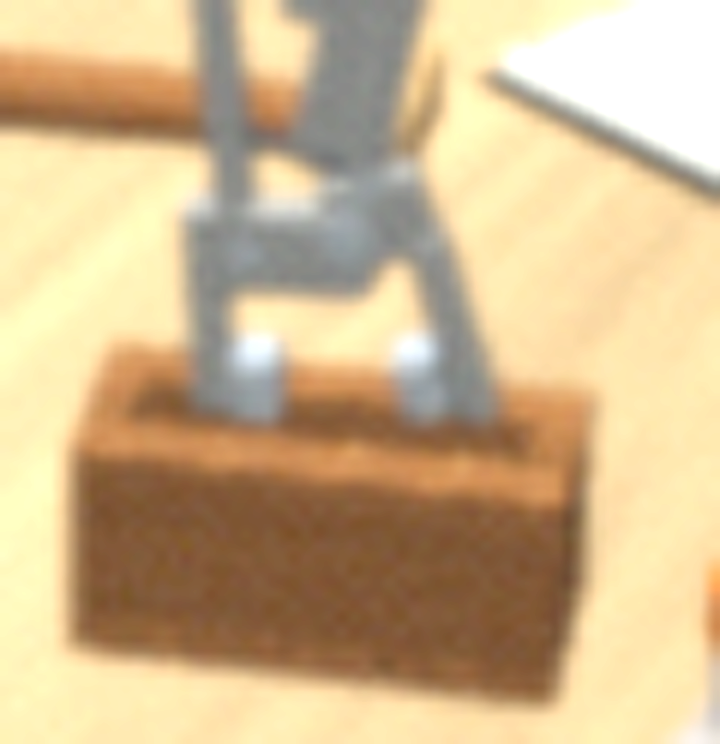

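Run:
```python
import cv2,numpy as np
from h import *
from fit import pose,E,s,top
im=cv2.imread('pics/s2full.png'); b=(332,164,370,194);k=20
c=cv2.convertScaleAbs(cv2.resize(im[b[1]:b[3],b[0]:b[2]],None,fx=k,fy=k,interpolation=cv2.INTER_CUBIC),alpha=1.7,beta=0)
B=np.array([.579,.214,.308])
for A,Z in E(s,*top):
    q=(proj('scene',pose(B,[A,Z]))+[.17,-.06]-[b[0],b[1]]+.5)*k; cv2.line(c,*[tuple(int(v) for v in p) for p in q],(0,255,0),1,cv2.LINE_AA)
cv2.imwrite('pics/s4.png',c)
```

```text
(no output)
```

View pics/s4.png

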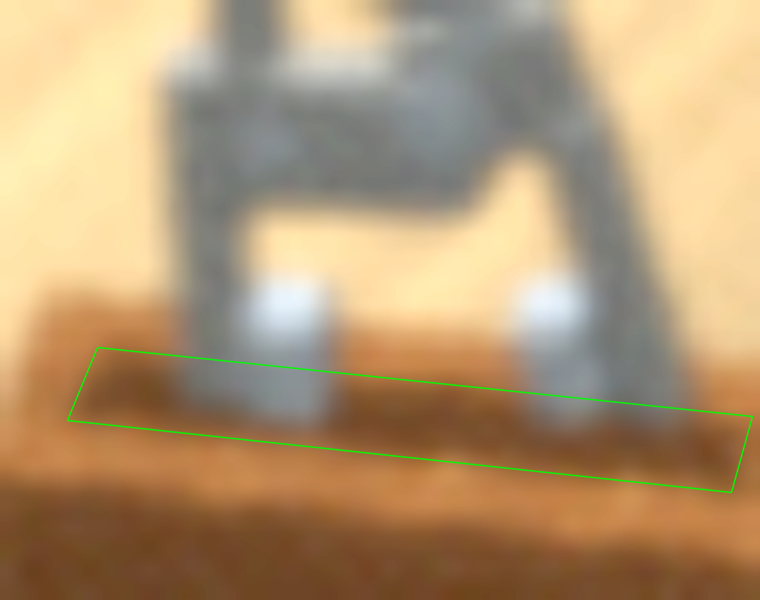

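```bash
sed -e 's/o=ctrl.get_obs(); p=o\[.eef_pos.\]/p=np.array([.60056,.2217,.26373])/' -e 's/(p\[2\]-.1285))\/.005/(p[2]-.1295))\/.001/' pf3.py > pf4.py; python3 pf4.py
```

```text
[ 0.17 -0.06] 0.03 block xy [-2.6  2.2] z 0.1339 tilt [ 0.023 -0.048] yaw 0.329 cost 12.5 sd [0.0011 0.0019 0.001  0.0121 0.0064 0.0467]
[ 0.17 -0.06] 0.3 block xy [-2.6  2.1] z 0.134 tilt [ 0.028 -0.047] yaw 0.333 cost 12.2 sd [0.0011 0.0019 0.001  0.013  0.0063 0.0464]
[ 0.5  -0.15] 0.03 block xy [-3.5  1.4] z 0.1339 tilt [ 0.023 -0.047] yaw 0.33 cost 12.6 sd [0.0011 0.0019 0.001  0.0121 0.0064 0.0466]
[ 0.5  -0.15] 0.3 block xy [-3.5  1.4] z 0.134 tilt [ 0.028 -0.046] yaw 0.334 cost 12.2 sd [0.0011 0.0019 0.001  0.013  0.0063 0.0463]
[[0.1, -0.7], [-0.3, 0.3], [0.4, 0.3], [0.3, -0.5], [0.2, -1.1], [0.1, 0.4], [-0.5, 0.8], [0.0, 0.5]] tcp z 0.26373
```

{"api": "arm_command", "payload": {
  "commands": [
    [[0,0,-0.03],[0.09,0.47,0],-0.8],
    [[0.02,0.1,-0.03],[0.09,0.47,0],-0.8],
    [[0.04,0.2,-0.03],[0.09,0.47,0],-0.8],
    [[0.06,0.32,-0.03],[0.09,0.47,0],-0.8],
    [[0.06,0.32,-0.03],[0.09,0.47,0],-0.8]
  ]
}}

```text
time_s: 35.27
eef_pos: [0.5999, 0.2197, 0.2232]
tool_rot: [-1.572, 0.188, 0.25]
force: [0.0, -0.6, -3.6]
gripper_width: 0.01
```

```bash
python3 s2.py s5.png 325 150 385 212 12
```

```text
35.4167 [0.600275   0.21981546 0.22388521] [-1.57183363  0.18683386  0.24954229] [-1.37613273 -0.32938153 -2.9885267 ]
```

View pics/raw_s5.png

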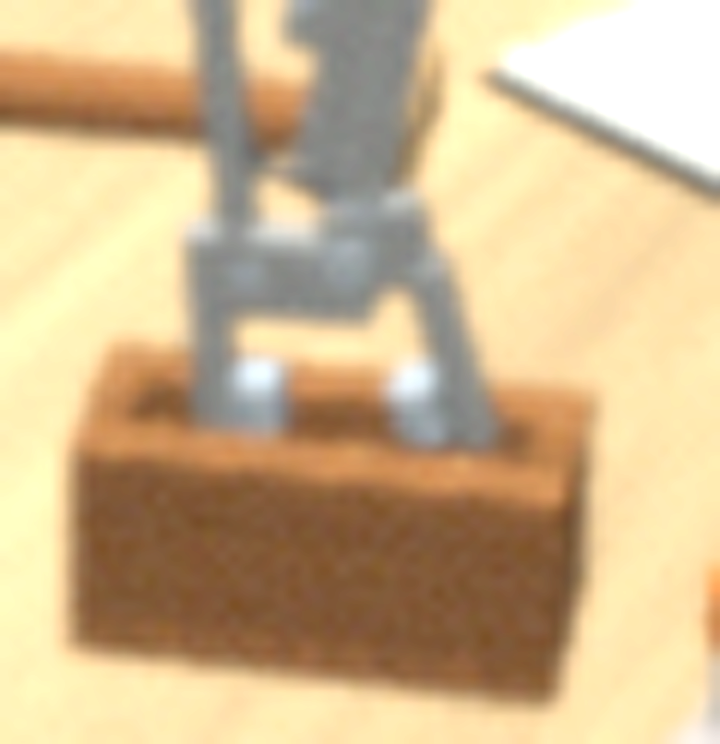

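{"api": "arm_command", "payload": {
  "commands": [
    [[0.03,0.15,0],[0,0,0],-0.8],
    [[0.06,0.3,0],[0,0,0],-0.8],
    [[0.09,0.45,0],[0,0,0],-0.8],
    [[0.12,0.6,0],[0,0,0],-0.8],
    [[0.12,0.6,0],[0,0,0],-0.8]
  ]
}}

```text
time_s: 35.83
eef_pos: [0.5998, 0.2196, 0.2072]
tool_rot: [-1.572, 0.189, 0.249]
force: [0.4, -0.2, -2.8]
gripper_width: 0.0101
```

```bash
python3 s2.py s6.png 325 150 385 212 12
```

```text
35.9833 [0.60051774 0.21980715 0.2085987 ] [-1.5717985   0.18673704  0.24923781] [ 0.91231638 -0.08298213 -3.15757799]
```

View pics/raw_s6.png

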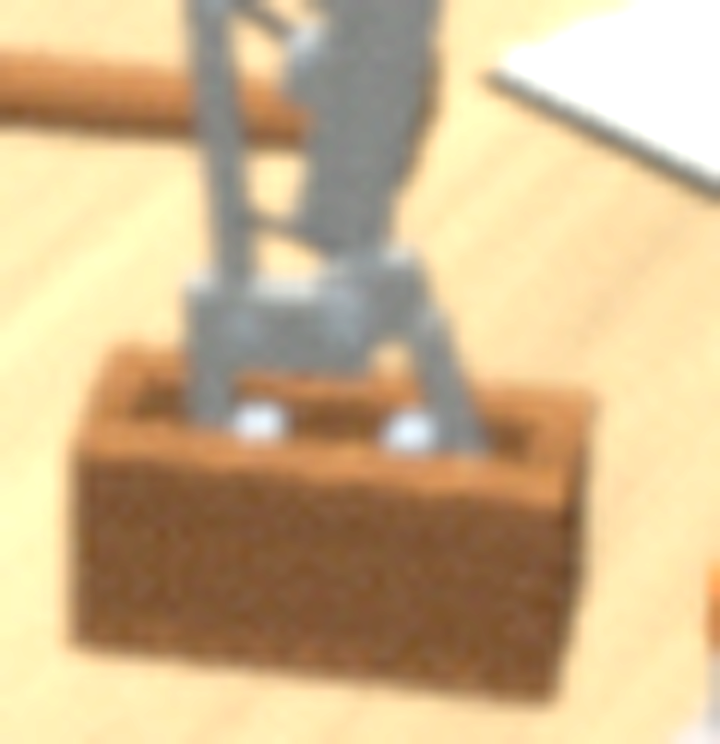

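Clearly in the slot, with no contact force yet. I'll carry on down to the floor.

{"api": "arm_command", "payload": {
  "commands": [
    [[0.03,0.15,0],[0,0,0],-0.8],
    [[0.07,0.35,0],[0,0,0],-0.8],
    [[0.1,0.55,0],[0,0,0],-0.8],
    [[0.14,0.75,0],[0,0,0],-0.8],
    [[0.18,0.95,0],[0,0,0],-0.8],
    [[0.2,1.08,0],[0,0,0],-0.8],
    [[0.2,1.08,0],[0,0,0],-0.8]
  ]
}}

```text
time_s: 36.57
eef_pos: [0.5996, 0.2195, 0.1797]
tool_rot: [-1.572, 0.189, 0.249]
force: [0.2, -0.9, -4.0]
gripper_width: 0.0099
```

{"api": "arm_command", "payload": {
  "commands": [
    [[0.02,0.08,0],[0,0,0],-0.8],
    [[0.03,0.16,0],[0,0,0],-0.8],
    [[0.04,0.22,0],[0,0,0],-0.8],
    [[0.04,0.22,0],[0,0,0],-0.8]
  ]
}}

```text
time_s: 36.9
eef_pos: [0.6009, 0.2198, 0.1763]
tool_rot: [-1.572, 0.185, 0.249]
force: [0.0, 0.9, -2.2]
gripper_width: 0.0101
```

```bash
python3 s2.py s7.png 325 110 385 212 7.5
```

```text
37.05 [0.60079512 0.21980143 0.17622474] [-1.57185063  0.18546264  0.2492258 ] [ 1.11826108  0.30676596 -2.51618627]
```

View pics/raw_s7.png

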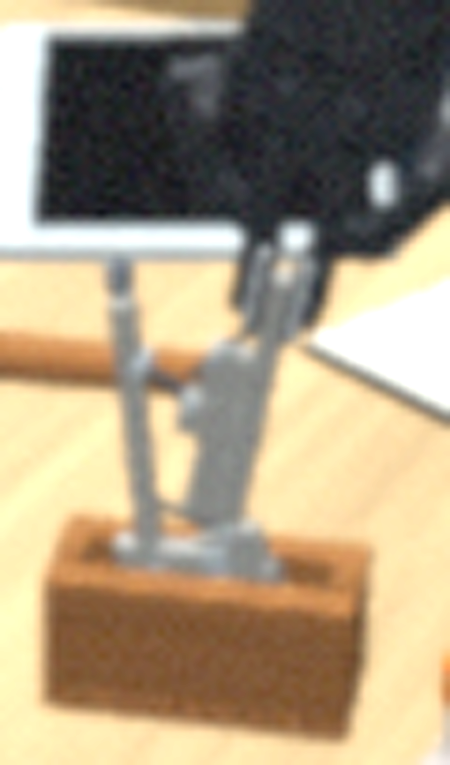

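{"api": "arm_command", "payload": {
  "commands": [
    [[0.01,0.06,0],[0,0,0],-0.8],
    [[0.03,0.14,0],[0,0,0],-0.8],
    [[0.03,0.14,0],[0,0,0],-0.8],
    [[0.03,0.14,0],[0,0,0],-0.8]
  ]
}}

```text
time_s: 37.38
eef_pos: [0.6023, 0.2202, 0.1753]
tool_rot: [-1.572, 0.182, 0.249]
force: [2.1, -0.4, 5.8]
gripper_width: 0.0096
```

{"api": "arm_command", "payload": {
  "commands": [
    [[0,-0.06,0],[0,0,0],-0.8],
    [[0,-0.06,0],[0,0,0],-0.65],
    [[0,-0.06,0],[0,0,0],-0.5],
    [[0,-0.06,0],[0,0,0],-0.4],
    [[0,-0.06,0],[0,0,0],-0.37],
    [[0,-0.06,0],[0,0,0],-0.37]
  ]
}}

```text
time_s: 37.88
eef_pos: [0.6005, 0.2197, 0.173]
tool_rot: [-1.572, 0.187, 0.249]
force: [0.5, 0.1, -0.7]
gripper_width: 0.0268
```

```bash
python3 s2.py s8.png 325 110 385 212 7.5
```

```text
38.0333 [0.60046363 0.21972938 0.17310514] [-1.57185017  0.18744514  0.2492126 ] [ 0.48740143  0.06308313 -0.57662542]
```

View pics/raw_s8.png

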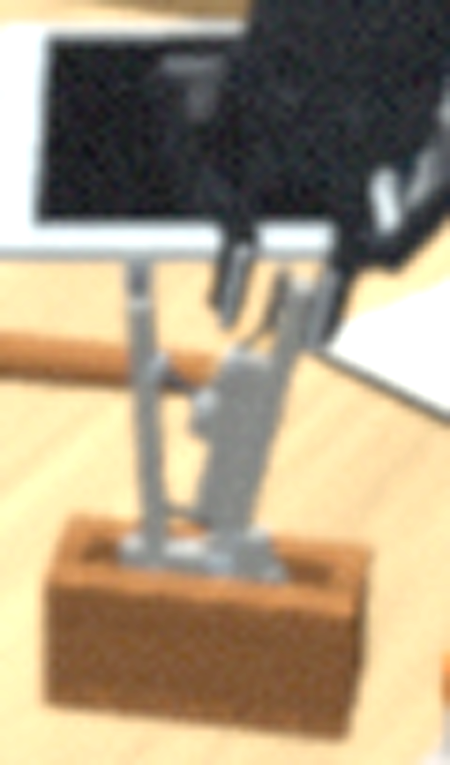

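{"api": "arm_command", "payload": {
  "commands": [
    [[0,-0.2,0],[0,0,0],-0.37],
    [[0,-0.5,0],[0,0,0],-0.37],
    [[0,-0.9,0],[0,0,0],-0.37],
    [[0,-1.4,0],[0,0,0],-0.37],
    [[0,-2.0,0],[0,0,0],-0.37],
    [[0,-2.8,0],[0,0,0],-0.37],
    [[0,-3.6,0],[0,0,0],-0.37],
    [[0,-4.4,0],[0,0,0],-0.37],
    [[0,-5.0,0],[0,0,0],-0.37],
    [[0,-5.0,0],[0,0,0],-0.37],
    [[0,-5.0,0],[0,0,0],-0.37]
  ]
}}

```text
time_s: 38.95
eef_pos: [0.6243, 0.2259, 0.2991]
tool_rot: [-1.572, 0.182, 0.249]
force: [0.4, 0.2, -0.1]
gripper_width: 0.0267
```

```bash
python3 s2.py s9.png 325 110 385 212 7.5; python3 look.py scene 205 200 295 300 6 z1.png 2; python3 look.py top 236 182 276 236 11 z2.png 2
```

```text
39.1 [0.62240101 0.22548452 0.29501774] [-1.57186702  0.18906264  0.24925458] [-0.17409529  0.02778101 -0.69610885]
```

View pics/raw_s9.png

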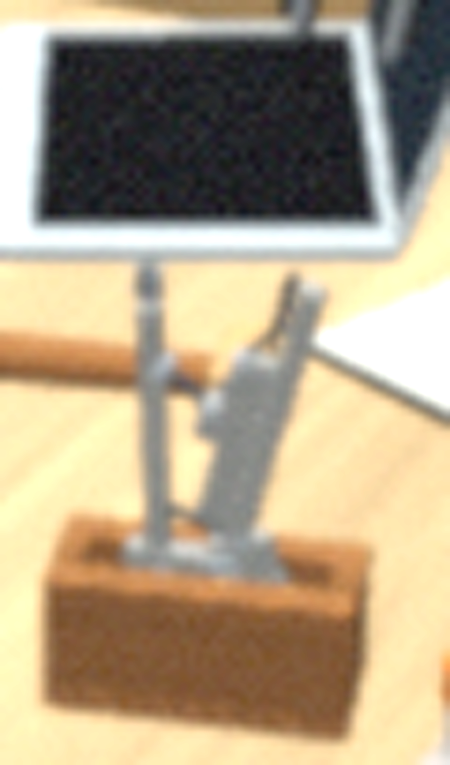

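View pics/z1.png

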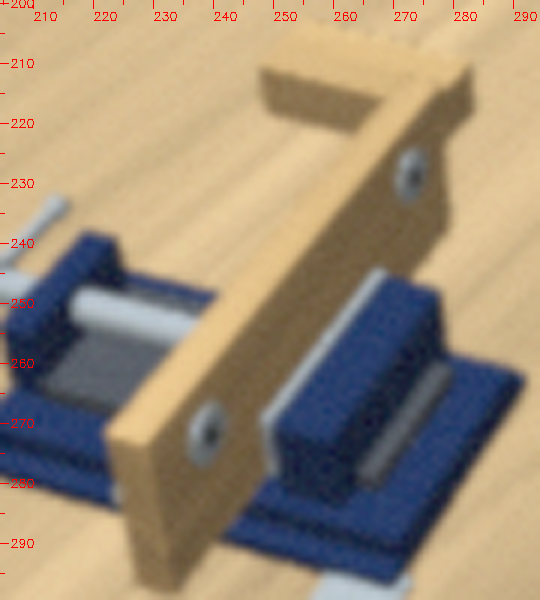

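View pics/z2.png

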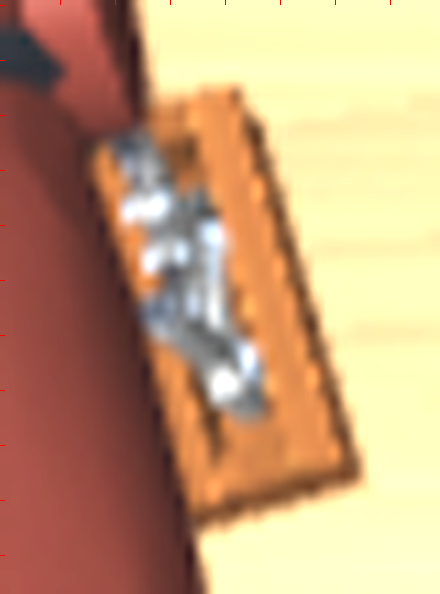

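Run:
```python
from h import *
im=cv2.imread('pics/avg_scene.png'); n=np.mean([ctrl.get_image('scene').astype(float) for _ in range(3)],0).astype(np.uint8)
cv2.imwrite('pics/cmp.png',np.hstack([cv2.resize(i[258:284,226:256],None,fx=12,fy=12,interpolation=cv2.INTER_CUBIC) for i in(im,n)]))
```

```text
(no output)
```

View pics/cmp.png

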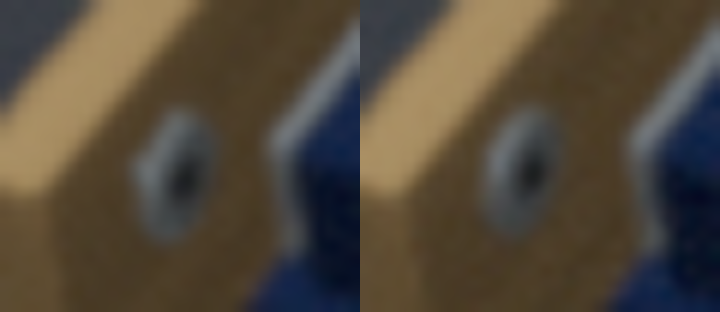

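The nut's hole moved about 1 px towards the rail (185 to 167 at 12x), which matches about 3 mm of travel, and its rim is now thin. I'm handing the job in.

Run:
```python
from cell import ctrl
print(ctrl.sign_off())
```

```text
the job is handed in; nothing more can be done
None
```

I carried out the whole sequence and handed the job in at about 39 s of the 64 s allowed; no verdict was reported.

**What I did:** I took the nickel pliers from the block by both handles and set them over the rail at the proud nut. I squeezed until the fingers stalled at 49.6 mm, then let go and backed off, and the pliers stayed locked on by themselves. I pinched the release lever against its handle, the lock threw off, and I followed the handle outwards. Then I lifted them off by that handle and stood them back in the slot.

**Last checks:**
- **Pliers:** the final picture shows them standing in the slot, handles open, about 6 mm further along it than at the start.
- **Nut:** compared with the first picture, its hole has moved about 1 px (roughly 3 mm) towards the rail, and its rim now looks like the home nut's. I read this from the pictures; the gap itself was not measured.
- **Robot:** the gripper is clear above the block with about 0 N on it.

**What went wrong or disagreed:**
- On the first try over the rail, the fixed pad appears to have caught the rail's top edge, with about 9 N. My height estimate for the pliers was about 5 mm off. I lifted, corrected and went down freely the second time.
- The camera readings for the pliers' turn about vertical disagreed by up to 0.15 rad before I lowered them into the slot. They still went in without touching the sides.
- I did not re-measure the bystanders at the end. My path stayed clear of them, and I saw no sign of any being touched.

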